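# Clear the spent cartridge from the desk label printer

## Robot

A 6-joint arm with a two-finger parallel gripper is mounted at the origin on the work surface. World frame = base frame: x ahead of the robot, y to its left, z up, the work surface at z = 0. Lengths are in m, angles in rad, forces in N, time in s.
With the tool pointing down it reaches from about 0.425 to 0.925 m from the base axis. Payload 12.5 kg.
Tool frame: the origin (TCP) lies at the very end of the fingers, on their centre line; the grasp point (between the pads) lies 19 mm behind it; x points along the fingers, z is the direction in which the jaws open and shut, and the axes are right-handed (so a half turn about x gives the same grasp; the last joint's range is limited). The gripper opens to 85 mm and grips with 20 to 120 N. Pads are 22 mm wide; open, the fingers measure 114 mm over their backs; the gripper's body (76 mm by 85 mm) begins 54 mm behind the grasp point. The pads swing forward as they close: fully open they stand 13 mm farther back than shut.
Start: joints at [-1.439, 0.491, 1.559, -0, 1.092, -0.106], TCP at [0.147, -0.607, 0.205] pointing down, gripper open.
Joint ranges: [-3.1, 3.1], [-0.84, 2.19], [0.05, 2.79], [-1.13, 4.28], [0.06, 2.93], [-2.69, 2.69]. Speed limits (rad/s): [2.22, 2.22, 2.79, 3.14, 3.14, 3.14].

## Interface

Orientations are given as a unit quaternion [x, y, z, w].
In Python, from cell import ctrl gives the robot as it stands.
- The arm moves only by the shell command python3 -m handwheel 'ROWS'. ROWS is JSON, a list of rows, each an object of numbers: "tx", "ty", "tz": the shift along the world's x, y, z in cm; "twist": the turn about the world's z in degrees; "jaw": the opening, from 0 (shut) to 1 (fully open). In form: [{"tx": .., "ty": .., "tz": .., "twist": .., "jaw": ..}, ...]. A call has 1 to 12 rows; each row shifts and turns the commanded pose from where the row before left it; what a row does not reach is not made up. A row lasts 1/12 s, in which the tool goes at most 41.7 mm and 7.16 degrees, less where a joint would pass 70% of its speed; a pose out of reach is approached as far as the arm can. A call is refused whole if a number of a shift passes 4.17 or a number of a turn 7.16, either way. A call with a gripper value outside its range is refused whole. The fingers move at their own pace and stop on an object; the grip force is fixed at half the most. Time passes only in rows, so rows that do not move let the fingers close. It gives the time, the measured TCP pose, the force and the opening at its end, in the units of the state.
- ctrl.get_state(): the state, without advancing time (a new reading comes with each control period).
- ctrl.camera(name): name is "side" or "top"; returns a dict with "img" (420x560x3 uint8, red, green, blue), "range_z" (420x560 float32, m along the optical axis (not along the pixel's ray), 0 where there is no reading), "fx", "fy", "cx", "cy" (pixels), "rvec" (rotation vector, rad) and "tvec" (3), from world to camera coordinates, as OpenCV has them. Camera axes: x right, y down, z forward; pixel columns grow to the right and rows downward; lengths in m; the calibration is good to about 2 mm. A picture is of the moment at which its call begins.
- ctrl.finish_job(): hands the job in, once; it reports no verdict.
The state is a dict: "clock": time; "joint_pos": joint angles; "joint_vel": joint speeds; "tau": joint torques, N m; "position": TCP position; "orientation": TCP orientation; "contact_force": force on the tool from outside, world axes, zero at the start; "ft_torque": the same for the moment, N m; "finger_gap": opening from 0.0 (shut) to 1.0 (fully open).
Only numpy, scipy, OpenCV 4.12 (cv2) and the standard library are available. Lean on these libraries where they do the work, as an engineer would, in place of code of your own. Each camera call takes 0.05 s, during which the arm holds its last target.

## Task

The label printer's cartridge is spent: press the teal release button so that the cover springs up, then take the cover by its orange finger loop and steady it right back to its stop without letting it slam. Lift the cartridge out by its orange fin and set it down gently, upright and flat on the floor of the empty green tray; leave the cover fully open for the next cartridge. Do not disturb the other things on the desk.

Things in the scene. Friction and masses are not known exactly. Their poses are not given: they have to be found in the camera images.
- printer: desktop label printer, light grey with dark cover, 210 x 170 x 124 mm; fixed, yaw varies. Origin: centre of its underside, on the desk. Own x runs from its sloped front panel (x = -105 mm, nearest the robot) to its back, own y to its left, z up. The front panel slopes at 45 degrees, rising from x = -105, z = 22 to x = -49, z = 78 mm. Body's rim 78 mm high.
- button_top (a point): centre of the outer face of the teal button, 30 (y) x 26 mm, 8 mm proud of the 45 degree panel, under the loop (42 mm above), so not to be pressed from straight above: come square to the panel, along (+0.71, 0, -0.71) of the printer, tool leaning back 35 to 45 degrees; the rising cover clears it. Travel 7 mm, 1.5 N starts it, 5 N takes it home, the catch lets go at 4.5 mm; springs back.
- cover (a joint): cover angle, rad: 0 shut and caught (cannot be lifted), 1.72 on its stop, just past upright. Released, a spring throws it up to about 0.9; it bobs and settles at 0.5 to 0.6 within 2 s. From there it must be lifted (under 2 N at the loop); let go below about 1.2 it falls back, beyond that it drops on to the stop: with a slam unless held to within 0.1 rad of it. Stays on the stop by itself. 0.22 kg.
- loop (a point): point in the orange finger loop on the cover's front edge, 14 mm short of its tip and 28 mm out from the cover's front. Loop 34 mm wide (y: pinch its two sides; it can pivot between the fingers, so the tool need not turn), 10 mm thick. At cover angle q it lies, from cover_hinge in the printer's axes, at x = -176 cos q + 15 sin q, z = 176 sin q + 15 cos q (mm).
- cover_hinge (a point): middle of the cover's hinge axis (the axis is the printer's y), at x = +88, y = 0, z = 82 mm of the printer; fixed
- cartridge_mid (a point): centre (half-way up) of the spent cartridge: grey box 70 (x) x 96 (y) x 46 mm with an orange fin on top, 78 mm high in all, 0.12 to 0.26 kg. It stands loose in the bay under the cover, 3 mm play all round, underside 34 mm above the desk, at about x = +8, y = 0 mm of the printer, axes as the printer's. Lift it straight up 44 mm to clear the rim.
- fin (a point): point to grip on the cartridge's orange fin: fin 50 mm long (cartridge's x), 14 mm thick (y, pinch across this), 32 mm high above the box's top; this point is on its middle line, 18 mm above the box's top and 64 mm above the underside
- returns_tray: empty green open tray, outside 130 (x) x 160 (y) x 45 mm high, walls and floor 5 mm; fixed to the desk. Origin: centre of its underside, on the desk. It stands left or right of the printer; a like-sized black tray with yellow note pad and tape roll stands on the other side.
- motor: bystander: model outboard motor, grey metal with a blue head, on a wooden stand, 110 x 90 mm and 212 mm high; origin under the stand's centre
- stapler: bystander: teal stapler, 150 x 40 x 55 mm, lying left of the printer; origin under its centre
- punch: bystander: hole punch with blue lever, 100 x 115 x 80 mm; origin under its centre
- mouse: bystander: grey computer mouse, 105 x 60 x 36 mm, on a round black mat of 85 mm radius; origin under its centre
- pen_mug: bystander: white mug with pens, radius 40 mm, 95 mm high (pens 160 mm); origin under its centre
- carton: bystander: brown carton of a new cartridge, 110 (x) x 70 (y) x 86 mm, standing right of the printer; origin under its centre
- notes: bystander: yellow note pad, 76 x 76 x 24 mm, in the black tray; origin under its centre
- tape_roll: bystander: roll of amber tape, radius 28 mm, 24 mm high, in the black tray; origin under its centre

How it is judged:
By the outcome, as a careful person would: the job done as asked, in the order asked, and still so for the second after the job is handed in, with the robot touching nothing.
It also fails if it takes over 72 s, if anything falls off the work surface, if the arm or the gripper's body presses on something with over 40 N, if the wrist force passes 120 N, or if a joint passes its speed limit or range.

## Working session

There is one attempt and no reset: what is moved stays moved. The work goes in short steps, Python scripts to look and compute and a shell command to move; the robot and the scene stay as the last step left them, time stands still between calls to the robot, and variables do not carry over. Pictures are saved under pics/ and viewed, and the job is handed in when it is done.

```bash
ls; mkdir -p pics
cat > h.py <<'E'
import numpy as np, cv2
from cell import ctrl
def cam(n,save=None):
    c=ctrl.camera(n)
    if save: cv2.imwrite('pics/'+save,c['img'][:,:,::-1])
    return c
def pts(c):
    R=cv2.Rodrigues(np.array(c['rvec'],float))[0];t=np.array(c['tvec'],float).ravel()
    v,u=np.mgrid[0:420,0:560];z=c['range_z']
    P=np.stack([(u-c['cx'])/c['fx']*z,(v-c['cy'])/c['fy']*z,z],-1)
    return (P-t)@R, z>0
def proj(c,p):
    return cv2.projectPoints(np.array(p,float).reshape(-1,3),np.array(c['rvec'],float),np.array(c['tvec'],float),np.array([[c['fx'],0,c['cx']],[0,c['fy'],c['cy']],[0,0,1]]),None)[0].reshape(-1,2)
E
python3 - <<'E'
from h import *
for n in('side','top'):
    c=cam(n,n+'0.png'); P,m=pts(c); np.savez(n+'0.npz',**{k:np.array(v) for k,v in c.items()})
    R=cv2.Rodrigues(np.array(c['rvec'],float))[0];print(n,-R.T@np.array(c['tvec']).ravel(),R[2],c['fx'])
print(ctrl.get_state())
E
```

```text
pics
side [ 0.44747651 -0.62964918  0.79127169] [ 0.16570333  0.66800898 -0.72546978] 405.64685945234845
top [0.4690925  0.02009151 1.11217899] [ 0.12246889 -0.01766141 -0.99231519] 384.89998207065935
{'clock': 0.1, 'joint_pos': array([-1.43860066e+00,  4.91494624e-01,  1.55937253e+00, -1.25698393e-05,
        1.09169825e+00, -1.05620377e-01]), 'joint_vel': array([ 2.84529911e-03, -1.97156687e-03, -7.31837411e-05, -1.11565113e-03,
       -1.97347198e-03,  6.64097088e-04]), 'tau': array([ 3.09628027e-03, -6.19448233e+01, -2.62028021e+01, -1.41136079e-04,
        2.92147655e-03,  1.52881637e-05]), 'position': array([ 0.14721589, -0.60719193,  0.20419459]), 'orientation': array([ 0.43739082,  0.55603374, -0.43691661,  0.55553544]), 'contact_force': array([ 0.69310821,  0.62827448, -0.81013188]), 'ft_torque': array([-0.02591457, -0.04727141,  0.04237887]), 'finger_gap': 1.002874429082283}
```

View pics/side0.png

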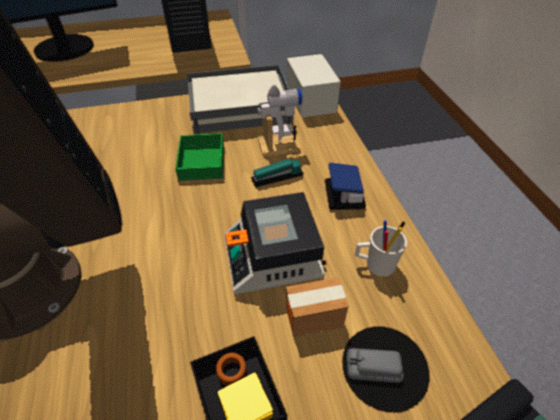

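View pics/top0.png

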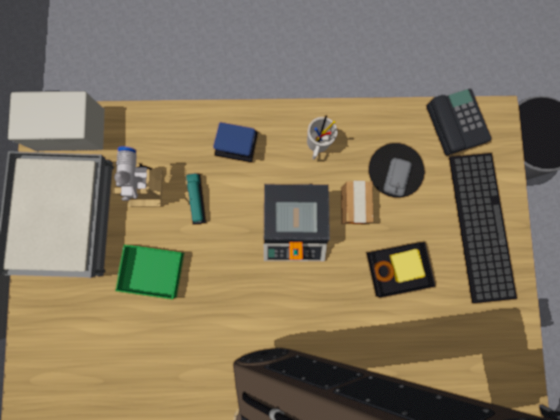

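```bash
cat > m.py <<'E'
from h import *
def rect(xy):
    (c,s,a)=cv2.minAreaRect((xy*1000).astype(np.float32)); return np.round(c,1),np.round(s,1),round(a,2)
def box(P,m,lo,hi): return m&np.all((P>lo)&(P<hi),-1)
if __name__=='__main__':
    for n in('top','side'):
        c=cam(n); P,m=pts(c); h=cv2.cvtColor(c['img'],cv2.COLOR_RGB2HSV)
        reg=np.zeros((420,560),bool)
        if n=='top': reg[170:275,250:340]=1
        else: reg[185:300,220:335]=1
        m1=m&reg
        k=m1&(P[...,2]>.108)&(P[...,2]<.14); print(n,'covertop',rect(P[k][:,:2]),np.percentile(P[k][:,2],[5,50,95]))
        k=m1&(P[...,2]>.02)&(P[...,2]<.14); print('all',rect(P[k][:,:2]))
        o=m1&(h[...,0]<14)&(h[...,1]>200)&(h[...,2]>170)
        print('orange',o.sum(),P[o].mean(0),rect(P[o][:,:2]),np.percentile(P[o],[5,95],axis=0))
        t=m1&(h[...,0]>78)&(h[...,0]<95)&(h[...,1]>120)&(h[...,2]>60)
        print('teal',t.sum(),P[t].mean(0) if t.any() else 0)
        g=m&(h[...,0]>50)&(h[...,0]<72)&(h[...,1]>150)&(P[...,0]>0.1)&(P[...,2]<.08)&(P[...,2]>-.02)
        print('green',g.sum(),rect(P[g][:,:2]))
        k=g&(P[...,2]>.04); print('rim',rect(P[k][:,:2]),P[k][:,2].mean())
E
python3 m.py; python3 -m handwheel --help | head -30
```

```text
top covertop (array([586.5, -55. ]), array([168.7, 149. ]), 88.99) [0.12128492 0.12466356 0.12758267]
all (array([573.1, -54.5]), array([169.1, 220.9]), 88.69)m.py:15: RuntimeWarning: Mean of empty slice.
  print('orange',o.sum(),P[o].mean(0),rect(P[o][:,:2]),np.percentile(P[o],[5,95],axis=0))
  ret = um.true_divide(
Traceback (most recent call last):
  File "m.py", line 15, in <module>
    print('orange',o.sum(),P[o].mean(0),rect(P[o][:,:2]),np.percentile(P[o],[5,95],axis=0))
                                                         ~~~~~~~~~~~~~^^^^^^^^^^^^^^^^^^^^
IndexError: index -1 is out of bounds for axis 0 with size 0
invalid input: not JSON, or not a number
```

```bash
sed -i 's/(h\[...,1\]>200)&(h\[...,2\]>170)/(h[...,1]>170)\&(h[...,2]>150)/' m.py; sed -i "s/print('orange',o.sum()/if o.sum()>3: print('orange',o.sum()/" m.py
python3 - <<'E'
from h import *
c=cam('top');h=cv2.cvtColor(c['img'],cv2.COLOR_RGB2HSV);print(h[250,290:302]);P,m=pts(c);print(P[250,290:302],m[250,295])
E
python3 m.py
```

```text
[[ 16 225 212]
 [ 18 255 218]
 [ 15 203 200]
 [ 15 116 149]
 [ 75  64 119]
 [ 82  96 114]
 [ 77  69  92]
 [ 15  93 101]
 [ 13 182 167]
 [ 16 234 210]
 [ 17 255 218]
 [ 17 252 201]]
[[ 0.48947171 -0.03662739  0.10371011]
 [ 0.48935432 -0.03904721  0.10695187]
 [ 0.48936894 -0.04185275  0.10364374]
 [ 0.49032999 -0.04769771  0.05312218]
 [ 0.49017316 -0.05009972  0.05822934]
 [ 0.49018554 -0.05306053  0.05488094]
 [ 0.49010912 -0.0557198   0.05597804]
 [ 0.48998015 -0.05817632  0.05972815]
 [ 0.49000263 -0.06120092  0.05584669]
 [ 0.48899194 -0.06008476  0.10427478]
 [ 0.4889663  -0.06280591  0.102933  ]
 [ 0.48890415 -0.06537733  0.10344285]] True
top covertop (array([583.9, -54.8]), array([168.6, 153.5]), 88.98) [0.12121617 0.12456626 0.12767608]
all (array([573.1, -54.4]), array([169. , 220.9]), 88.7)
orange 16 [ 0.48930592 -0.05648881  0.07912439] (array([489.3, -51.9]), array([31.3, 39.1]), 16.34) [[ 0.47085265 -0.06849399  0.03837186]
 [ 0.50328826 -0.03656838  0.10268612]]
teal 9 [ 0.48472541 -0.05283628  0.05602342]
green 2689 (array([441.4, 347.7]), array([158.4, 123.6]), 80.52)
rim (array([441.3, 347.7]), array([158.2, 123.6]), 80.71) 0.04461885071672303
side covertop (array([586.9, -53.5]), array([174. , 150.3]), 88.68) [0.11566469 0.1245557  0.12663579]
all (array([591.2, -12.7]), array([412.8, 268.7]), 69.9)
orange 132 [ 0.48856903 -0.04882775  0.09881209] (array([488.7, -28. ]), array([82.2, 46.3]), 89.58) [[ 0.46668006 -0.06788495  0.05954736]
 [ 0.51021688 -0.01178559  0.1047909 ]]
teal 116 [ 0.48010324 -0.04994125  0.0507275 ]
green 1952 (array([459.9, -13.5]), array([328.5, 902.8]), 15.39)
rim (array([428.5,  79.4]), array([707.7, 140.7]), 87.24) 0.04427065021862076
```

```bash
python3 -m handwheel '[{"tx":0,"ty":0,"tz":2,"twist":0,"jaw":0}]'
python3 - <<'E'
from h import *
for n,s in (('top',(slice(170,280),slice(245,385))),('side',(slice(185,300),slice(215,340)))):
    c=cam(n); cv2.imwrite(f'pics/{n}z.png',cv2.resize(c['img'][s][:,:,::-1],None,fx=5,fy=5,interpolation=cv2.INTER_CUBIC))
E
```

```text
clock: 0.38
position: [0.147, -0.606, 0.2215]
orientation: [0.439, 0.557, -0.436, 0.554]
contact_force: [0.1, -0.1, -0.6]
finger_gap: 0.887
```

View pics/topz.png

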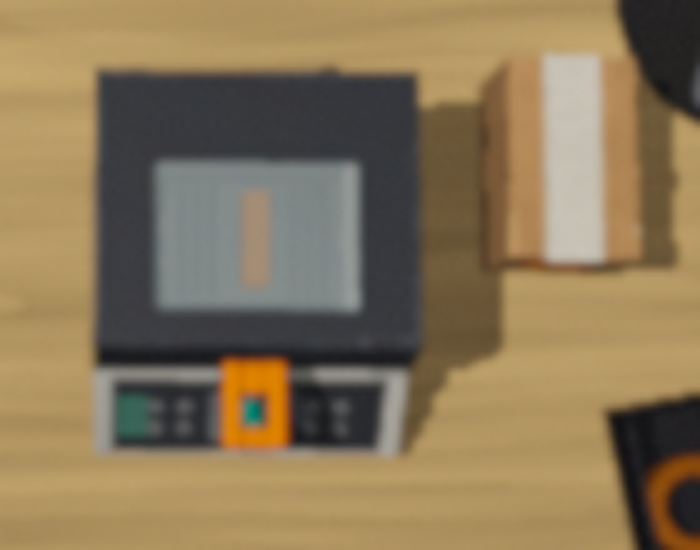

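View pics/sidez.png

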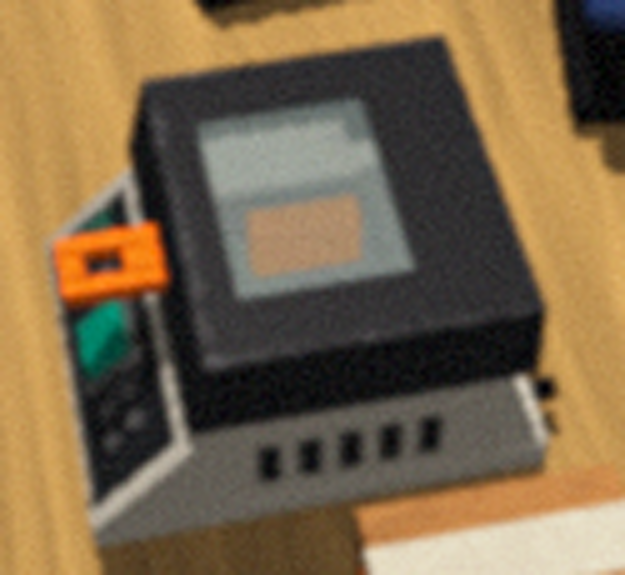

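```bash
cat >> h.py <<'E'
def ray(c,u,v,z):
    R=cv2.Rodrigues(np.array(c['rvec'],float))[0];t=np.array(c['tvec'],float).ravel()
    C=-R.T@t; d=R.T@np.array([(u-c['cx'])/c['fx'],(v-c['cy'])/c['fy'],1]); return C+d*(z-C[2])/d[2]
E
python3 - <<'E'
from h import *
c=cam('top');T=lambda u,v,z:print(np.round(ray(c,245+(u/5)-.4,170+v/5-.4,z)*1000,1))
print('loop tip L/R,base');T(221,448,.102);T(289,448,.102);T(221,358,.102);T(291,358,.102)
print('cover top: fl fr bl br');T(98,352,.124);T(413,352,.124);T(98,71,.124);T(416,73,.124)
print('panel front');T(95,455,.02);T(405,455,.02)
print('hole');T(240,398,.102);T(265,398,.102);T(240,424,.092);T(265,424,.092)
c=cam('side');T=lambda u,v,z:print(np.round(ray(c,215+(u/5)-.4,185+v/5-.4,z)*1000,1))
print('side loop corners');T(56,237,.102);T(65,300,.102);T(160,224,.102);T(170,290,.102)
print('cover top');T(145,83,.124);T(442,38,.124);T(543,310,.124);T(205,365,.124)
E
```

```text
loop tip L/R,base
[465.7 -33.  102. ]
[465.  -68.5 102. ]
[512.5 -34.2 102. ]
[511.8 -70.9 102. ]
cover top: fl fr bl br
[515.9  30.  124. ]
[ 512.7 -131.7  124. ]
[662.2  27.5 124. ]
[ 658.3 -138.7  124. ]
panel front
[463.   33.7  20. ]
[ 459.4 -141.    20. ]
hole
[491.5 -43.6 102. ]
[491.2 -56.7 102. ]
[478.  -43.9  92. ]
[477.8 -57.   92. ]
side loop corners
[467.6 -31.8 102. ]
[466.1 -68.3 102. ]
[513.9 -35.5 102. ]
[511.2 -73.8 102. ]
cover top
[520.8  31.8 124. ]
[662.4  27.3 124. ]
[ 658.2 -139.7  124. ]
[ 515.7 -133.5  124. ]
```

```bash
python3 -m handwheel '[{"tx":0.9,"ty":-3.7,"tz":2,"twist":0,"jaw":0},{"tx":0.9,"ty":-3.7,"tz":2,"twist":0,"jaw":0},{"tx":0.9,"ty":-3.7,"tz":0,"twist":0,"jaw":0},{"tx":0.9,"ty":-3.7,"tz":0,"twist":0,"jaw":0},{"tx":0.9,"ty":-3.7,"tz":0,"twist":0,"jaw":0},{"tx":0.9,"ty":-3.7,"tz":0,"twist":0,"jaw":0},{"tx":0.9,"ty":-3.7,"tz":0,"twist":0,"jaw":0},{"tx":0.9,"ty":-3.7,"tz":0,"twist":0,"jaw":0},{"tx":0.9,"ty":-3.7,"tz":0,"twist":0,"jaw":0},{"tx":0.9,"ty":-3.7,"tz":0,"twist":0,"jaw":0}]'; python3 -c "
from h import *
from scipy.spatial.transform import Rotation as R
s=ctrl.get_state();print(R.from_quat(s['orientation']).as_matrix().round(3),s['joint_pos'].round(3),s['joint_vel'].round(2))"
```

```text
clock: 1.42
position: [0.2215, -0.9149, 0.2579]
orientation: [0.434, 0.552, -0.44, 0.559]
contact_force: [0.5, 0.2, 0.7]
finger_gap: 0.0
[[ 0.003  0.972  0.235]
 [-0.013  0.236 -0.972]
 [-1.    -0.     0.013]] [-1.404e+00  1.147e+00  7.200e-02  1.000e-03  1.910e+00 -7.000e-02] [ 0.01  0.93 -1.95  0.01  0.87  0.01]
```

```bash
python3 -m handwheel '[{"tx":0.9,"ty":-3.7,"tz":0,"twist":0,"jaw":0},{"tx":0.9,"ty":-3.7,"tz":0,"twist":0,"jaw":0},{"tx":0.9,"ty":-3.7,"tz":0,"twist":0,"jaw":0}]'; python3 -c "
from h import *
from scipy.spatial.transform import Rotation as R
s=ctrl.get_state();print(R.from_quat(s['orientation']).as_matrix().round(3),s['joint_pos'].round(3),s['joint_vel'].round(2))"
```

```text
clock: 1.67
position: [0.2282, -0.9425, 0.224]
orientation: [0.422, 0.536, -0.452, 0.574]
contact_force: [0.1, -0.3, 0.1]
finger_gap: -0.001
[[ 0.016  0.972  0.235]
 [-0.066  0.235 -0.97 ]
 [-0.998  0.     0.068]] [-1.403  1.193  0.05   0.005  1.831 -0.068] [ 0.    0.1  -0.01  0.02 -0.37  0.01]
```

```bash
cat > st.py <<'E'
from h import *
from scipy.spatial.transform import Rotation as R
s=ctrl.get_state();M=R.from_quat(s['orientation']).as_matrix()
print(round(s['clock'],2),s['position'].round(4),'x',M[:,0].round(3),'z',M[:,2].round(3),'lean',np.degrees(np.arccos(-M[2,0])).round(1),'q',s['joint_pos'].round(3),'F',s['contact_force'].round(1),'gap',round(s['finger_gap'],3))
E
python3 -m handwheel '[{"tx":0.9,"ty":-3.7,"tz":2,"twist":0,"jaw":0},{"tx":0.9,"ty":-3.7,"tz":2,"twist":0,"jaw":0},{"tx":0.9,"ty":-3.7,"tz":2,"twist":0,"jaw":0},{"tx":0.9,"ty":-3.7,"tz":2,"twist":0,"jaw":0}]'; python3 st.py;python3 -m handwheel '[{"tx":0.9,"ty":-3.7,"tz":4,"twist":0,"jaw":0},{"tx":0.9,"ty":-3.7,"tz":4,"twist":0,"jaw":0},{"tx":0.9,"ty":-3.7,"tz":4,"twist":0,"jaw":0},{"tx":0.9,"ty":-3.7,"tz":4,"twist":0,"jaw":0}]'; python3 st.py
```

```text
clock: 2.0
position: [0.2322, -0.9582, 0.2626]
orientation: [0.399, 0.507, -0.473, 0.601]
contact_force: [0.5, 0.2, 0.6]
finger_gap: -0.001
2.0 [ 0.2322 -0.9582  0.2626] x [ 0.039 -0.164 -0.986] z [ 0.232 -0.958  0.168] lean 9.7 q [-1.403  1.156  0.047  0.012  1.769 -0.067] F [0.5 0.2 0.6] gap -0.001
clock: 2.33
position: [0.2314, -0.9545, 0.3343]
orientation: [0.378, 0.481, -0.489, 0.622]
contact_force: [0.2, -0.4, -0.0]
finger_gap: -0.0
2.33 [ 0.2314 -0.9545  0.3343] x [ 0.059 -0.244 -0.968] z [ 0.228 -0.941  0.251] lean 14.6 q [-1.405  1.084  0.048  0.018  1.757 -0.067] F [ 0.2 -0.4 -0. ] gap -0.0
```

```bash
python3 -m handwheel '[{"tx":-0.9,"ty":3.9,"tz":0,"twist":0,"jaw":0},{"tx":-0.9,"ty":3.9,"tz":0,"twist":0,"jaw":0},{"tx":-0.9,"ty":3.9,"tz":0,"twist":0,"jaw":0},{"tx":-0.9,"ty":3.9,"tz":0,"twist":0,"jaw":0},{"tx":-0.9,"ty":3.9,"tz":0,"twist":0,"jaw":0},{"tx":-0.9,"ty":3.9,"tz":0,"twist":0,"jaw":0},{"tx":-0.9,"ty":3.9,"tz":0,"twist":0,"jaw":0},{"tx":-0.9,"ty":3.9,"tz":0,"twist":0,"jaw":0},{"tx":-0.9,"ty":3.9,"tz":0,"twist":0,"jaw":0},{"tx":-0.9,"ty":3.9,"tz":0,"twist":0,"jaw":0},{"tx":-0.9,"ty":3.9,"tz":0,"twist":0,"jaw":0},{"tx":-0.9,"ty":3.9,"tz":0,"twist":0,"jaw":0}]'; python3 st.py
```

```text
clock: 3.33
position: [0.1401, -0.5612, 0.3359]
orientation: [0.379, 0.481, -0.489, 0.621]
contact_force: [0.0, -0.9, 0.5]
finger_gap: 0.0
3.33 [ 0.1401 -0.5612  0.3359] x [ 0.059 -0.243 -0.968] z [ 0.228 -0.941  0.25 ] lean 14.5 q [-1.455  0.212  1.656  0.036  1.023 -0.137] F [ 0.  -0.9  0.5] gap 0.0
```

```bash
python3 -m handwheel '[{"tx":-0.9,"ty":3.9,"tz":0,"twist":0,"jaw":0},{"tx":-0.9,"ty":3.9,"tz":0,"twist":0,"jaw":0},{"tx":-0.9,"ty":3.9,"tz":0,"twist":0,"jaw":0},{"tx":-0.9,"ty":3.9,"tz":0,"twist":0,"jaw":0},{"tx":-0.9,"ty":3.9,"tz":0,"twist":0,"jaw":0}]'; python3 st.py
```

```text
clock: 3.75
position: [0.0952, -0.3663, 0.3353]
orientation: [0.378, 0.482, -0.489, 0.621]
contact_force: [-1.5, -0.3, 2.2]
finger_gap: 0.001
3.75 [ 0.0952 -0.3663  0.3353] x [ 0.059 -0.243 -0.968] z [ 0.228 -0.941  0.25 ] lean 14.5 q [-1.528 -0.129  2.02   0.057  1.003 -0.22 ] F [-1.5 -0.3  2.2] gap 0.001
```

```bash
python3 -m handwheel '[{"tx":0.9,"ty":-3.9,"tz":-0.3,"twist":-7.1,"jaw":0},{"tx":0.9,"ty":-3.9,"tz":-0.3,"twist":-7.1,"jaw":0},{"tx":0.9,"ty":-3.9,"tz":-0.3,"twist":-7.1,"jaw":0},{"tx":0.9,"ty":-3.9,"tz":-0.3,"twist":-7.1,"jaw":0},{"tx":0.9,"ty":-3.9,"tz":-0.3,"twist":-7.1,"jaw":0},{"tx":0.9,"ty":-3.9,"tz":-0.3,"twist":-7.1,"jaw":0},{"tx":0.9,"ty":-3.9,"tz":-0.3,"twist":-7.1,"jaw":0},{"tx":0.9,"ty":-3.9,"tz":-0.3,"twist":-7.1,"jaw":0},{"tx":0.9,"ty":-3.9,"tz":0,"twist":-7.1,"jaw":0},{"tx":0.9,"ty":-3.9,"tz":0,"twist":-7.1,"jaw":0},{"tx":0.9,"ty":-3.9,"tz":0,"twist":-7.1,"jaw":0}]'; python3 st.py
```

```text
clock: 4.67
position: [0.1938, -0.7936, 0.3123]
orientation: [-0.598, -0.138, 0.769, -0.18]
contact_force: [0.4, -0.5, -0.0]
finger_gap: 0.001
4.67 [ 0.1938 -0.7936  0.3123] x [-0.221 -0.112 -0.969] z [-0.87  -0.427  0.247] lean 14.3 q [-1.329  0.729  0.856 -0.244  1.501  1.366] F [ 0.4 -0.5 -0. ] gap 0.001
```

```bash
python3 -m handwheel '[{"tx":0.3,"ty":-1.2,"tz":0,"twist":-7.1,"jaw":0},{"tx":0.3,"ty":-1.2,"tz":0,"twist":-7.1,"jaw":0},{"tx":0.3,"ty":-1.2,"tz":0,"twist":-7.1,"jaw":0},{"tx":0.3,"ty":-1.2,"tz":0,"twist":-7.1,"jaw":0},{"tx":0.3,"ty":-1.2,"tz":0,"twist":-7.1,"jaw":0},{"tx":0.3,"ty":-1.2,"tz":0,"twist":-7.1,"jaw":0},{"tx":0.3,"ty":-1.2,"tz":0,"twist":-7.1,"jaw":0},{"tx":0.3,"ty":-1.2,"tz":0,"twist":-7.1,"jaw":0},{"tx":0.3,"ty":-1.2,"tz":0,"twist":-7.1,"jaw":0}]'; python3 st.py
```

```text
clock: 5.42
position: [0.207, -0.857, 0.2919]
orientation: [-0.588, 0.194, 0.75, 0.231]
contact_force: [-0.1, -0.1, 0.3]
finger_gap: 0.002
5.42 [ 0.207  -0.857   0.2919] x [-0.201  0.119 -0.972] z [-0.793  0.563  0.232] lean 13.5 q [-1.354  1.128  0.05  -0.201  2.117  2.311] F [-0.1 -0.1  0.3] gap 0.002
```

```bash
sed -i "s/,'lean'/,'y',M[:,1].round(3),'lean'/" st.py; python3 -m handwheel '[{"tx":0.9,"ty":-3.7,"tz":0.5,"twist":-7.1,"jaw":0},{"tx":0.9,"ty":-3.7,"tz":0.5,"twist":-7.1,"jaw":0},{"tx":0.9,"ty":-3.7,"tz":0.5,"twist":0,"jaw":0},{"tx":0.9,"ty":-3.7,"tz":0.5,"twist":0,"jaw":0},{"tx":0.9,"ty":-3.7,"tz":0.5,"twist":0,"jaw":0},{"tx":0.9,"ty":-3.7,"tz":0.5,"twist":0,"jaw":0}]'; python3 st.py
```

```text
clock: 5.92
position: [0.2094, -0.8969, 0.2519]
orientation: [-0.59, 0.299, 0.695, 0.282]
contact_force: [-0.1, -1.1, -0.4]
finger_gap: -0.0
5.92 [ 0.2094 -0.8969  0.2519] x [-0.144  0.04  -0.989] z [-0.651  0.748  0.125] y [-0.745 -0.662  0.082] lean 8.6 q [-1.372  1.166  0.048 -0.146  1.991  2.563] F [-0.1 -1.1 -0.4] gap -0.0
```

```bash
python3 -m handwheel '[{"tx":0.9,"ty":-3.7,"tz":1.5,"twist":0,"jaw":0},{"tx":0.9,"ty":-3.7,"tz":1.5,"twist":0,"jaw":0},{"tx":0.9,"ty":-3.7,"tz":1.5,"twist":0,"jaw":0},{"tx":0.9,"ty":-3.7,"tz":1.5,"twist":0,"jaw":0},{"tx":0.9,"ty":-3.7,"tz":1.5,"twist":0,"jaw":0},{"tx":0.9,"ty":-3.7,"tz":1.5,"twist":0,"jaw":0},{"tx":0.9,"ty":-3.7,"tz":1.5,"twist":0,"jaw":0}]'; python3 st.py
```

```text
clock: 6.5
position: [0.2121, -0.9349, 0.2696]
orientation: [-0.624, 0.339, 0.664, 0.235]
contact_force: [0.1, 0.4, -0.1]
finger_gap: 0.001
6.5 [ 0.2121 -0.9349  0.2696] x [-0.11  -0.111 -0.988] z [-0.669  0.743 -0.009] y [-0.735 -0.66   0.157] lean 9.0 q [-1.378  1.148  0.048 -0.135  1.854  2.558] F [ 0.1  0.4 -0.1] gap 0.001
```

```bash
python3 -m handwheel '[{"tx":-0.3,"ty":1,"tz":0,"twist":6.8,"jaw":0},{"tx":0,"ty":0,"tz":0,"twist":6.8,"jaw":0},{"tx":0,"ty":0,"tz":0,"twist":6.8,"jaw":0},{"tx":0,"ty":0,"tz":0,"twist":6.8,"jaw":0},{"tx":0,"ty":0,"tz":0,"twist":6.8,"jaw":0},{"tx":0,"ty":0,"tz":0,"twist":6.8,"jaw":0},{"tx":0,"ty":0,"tz":0,"twist":6.8,"jaw":0},{"tx":0,"ty":0,"tz":0,"twist":6.8,"jaw":0},{"tx":0,"ty":0,"tz":0,"twist":6.8,"jaw":0}]'; python3 st.py
```

```text
clock: 7.25
position: [0.21, -0.9281, 0.2697]
orientation: [0.709, 0.017, -0.693, 0.127]
contact_force: [-0.5, -0.2, 0.3]
finger_gap: -0.004
7.25 [ 0.21   -0.9281  0.2697] x [ 0.038 -0.152 -0.988] z [-0.979 -0.204 -0.006] y [ 0.201 -0.967  0.157] lean 9.0 q [-1.422  0.998  0.388  0.015  1.599  1.516] F [-0.5 -0.2  0.3] gap -0.004
```

```bash
python3 -m handwheel '[{"tx":0.8,"ty":-3.7,"tz":1.5,"twist":0,"jaw":0},{"tx":0.8,"ty":-3.7,"tz":1.5,"twist":0,"jaw":0},{"tx":0.8,"ty":-3.7,"tz":1.5,"twist":0,"jaw":0},{"tx":0.8,"ty":-3.7,"tz":1.5,"twist":0,"jaw":0},{"tx":0.8,"ty":-3.7,"tz":1.5,"twist":0,"jaw":0},{"tx":0.8,"ty":-3.7,"tz":1.5,"twist":0,"jaw":0},{"tx":0.8,"ty":-3.7,"tz":1.5,"twist":0,"jaw":0},{"tx":0.8,"ty":-3.7,"tz":1.5,"twist":0,"jaw":0},{"tx":0.8,"ty":-3.7,"tz":1.5,"twist":0,"jaw":0},{"tx":0.8,"ty":-3.7,"tz":1.5,"twist":0,"jaw":0},{"tx":0.8,"ty":-3.7,"tz":1.5,"twist":0,"jaw":0},{"tx":0.8,"ty":-3.7,"tz":1.5,"twist":0,"jaw":0}]'; python3 st.py
```

```text
clock: 8.25
position: [0.2266, -1.0166, 0.305]
orientation: [0.707, -0.074, -0.671, 0.211]
contact_force: [0.7, -0.1, 0.2]
finger_gap: 0.002
8.25 [ 0.2266 -1.0166  0.305 ] x [ 0.09  -0.387 -0.918] z [-0.98  -0.2   -0.012] y [ 0.179 -0.9    0.397] lean 23.4 q [-1.424  1.131  0.049  0.032  1.555  1.525] F [ 0.7 -0.1  0.2] gap 0.002
```

```bash
python3 -m handwheel '[{"tx":0.8,"ty":-3.5,"tz":2,"twist":0,"jaw":0},{"tx":0.8,"ty":-3.5,"tz":2,"twist":0,"jaw":0},{"tx":0.8,"ty":-3.5,"tz":2,"twist":0,"jaw":0},{"tx":0.8,"ty":-3.5,"tz":2,"twist":0,"jaw":0},{"tx":0.8,"ty":-3.5,"tz":2,"twist":0,"jaw":0},{"tx":0.8,"ty":-3.5,"tz":2,"twist":0,"jaw":0},{"tx":0.8,"ty":-3.5,"tz":2,"twist":0,"jaw":0},{"tx":0.8,"ty":-3.5,"tz":2,"twist":0,"jaw":0},{"tx":0.8,"ty":-3.5,"tz":2,"twist":0,"jaw":0},{"tx":0.8,"ty":-3.5,"tz":2,"twist":0,"jaw":0},{"tx":0.8,"ty":-3.5,"tz":2,"twist":0,"jaw":0},{"tx":0.8,"ty":-3.5,"tz":2,"twist":0,"jaw":0}]'; python3 st.py
```

```text
clock: 9.25
position: [0.2395, -1.0644, 0.385]
orientation: [0.693, -0.169, -0.633, 0.301]
contact_force: [0.9, -0.5, 0.7]
finger_gap: -0.0
9.25 [ 0.2395 -1.0644  0.385 ] x [ 0.141 -0.616 -0.775] z [-0.979 -0.203 -0.017] y [ 0.147 -0.761  0.632] lean 39.2 q [-1.422  1.088  0.048  0.05   1.323  1.526] F [ 0.9 -0.5  0.7] gap -0.0
```

```bash
python3 -m handwheel '[{"tx":0.8,"ty":-3.5,"tz":2,"twist":0,"jaw":0},{"tx":0.8,"ty":-3.5,"tz":2,"twist":0,"jaw":0},{"tx":0.3,"ty":4,"tz":-0.6,"twist":5,"jaw":0},{"tx":0.4,"ty":4,"tz":-0.6,"twist":5,"jaw":0},{"tx":0.4,"ty":4,"tz":-0.6,"twist":5,"jaw":0},{"tx":0.4,"ty":4,"tz":-0.6,"twist":5,"jaw":0},{"tx":0.4,"ty":4,"tz":-0.6,"twist":5,"jaw":0},{"tx":0.4,"ty":4,"tz":-0.6,"twist":5,"jaw":0},{"tx":0.4,"ty":4,"tz":-0.6,"twist":5,"jaw":0},{"tx":0.4,"ty":4,"tz":-0.6,"twist":5,"jaw":0},{"tx":0.4,"ty":4,"tz":-0.6,"twist":5,"jaw":0},{"tx":0.4,"ty":4,"tz":-0.6,"twist":5,"jaw":0}]'; python3 st.py
```

```text
clock: 10.25
position: [0.2773, -0.7429, 0.3498]
orientation: [0.708, 0.08, -0.469, 0.522]
contact_force: [0.3, -0.3, 0.6]
finger_gap: -0.004
10.25 [ 0.2773 -0.7429  0.3498] x [ 0.547 -0.376 -0.748] z [-0.58  -0.814 -0.015] y [ 0.604 -0.442  0.664] lean 41.6 q [-1.481  0.467  1.397  0.711  0.9    0.367] F [ 0.3 -0.3  0.6] gap -0.004
```

```bash
python3 -m handwheel '[{"tx":0.4,"ty":4,"tz":-0.6,"twist":3.5,"jaw":0},{"tx":0.4,"ty":4,"tz":-0.6,"twist":3.5,"jaw":0},{"tx":0.4,"ty":4,"tz":-0.6,"twist":3.5,"jaw":0},{"tx":0.4,"ty":4,"tz":-0.6,"twist":3.5,"jaw":0},{"tx":0.4,"ty":4,"tz":-0.6,"twist":3.5,"jaw":0},{"tx":0.4,"ty":4,"tz":-0.6,"twist":3.5,"jaw":0},{"tx":0.4,"ty":4,"tz":-0.6,"twist":3.5,"jaw":0},{"tx":0.4,"ty":4,"tz":-0.6,"twist":3.5,"jaw":0},{"tx":0.4,"ty":4,"tz":-0.6,"twist":3.5,"jaw":0},{"tx":0.4,"ty":4,"tz":-0.6,"twist":3.4,"jaw":0},{"tx":0.4,"ty":4,"tz":-0.6,"twist":0,"jaw":0},{"tx":0.4,"ty":4,"tz":-0.6,"twist":0,"jaw":0}]'; python3 st.py
```

```text
clock: 11.25
position: [0.3251, -0.2638, 0.277]
orientation: [0.651, 0.288, -0.293, 0.638]
contact_force: [0.6, 0.4, 0.1]
finger_gap: 0.006
11.25 [ 0.3251 -0.2638  0.277 ] x [ 0.662  0.001 -0.749] z [-0.014 -1.    -0.015] y [ 0.749 -0.02   0.662] lean 41.5 q [-1.311  0.003  2.259  0.938  0.917 -0.332] F [0.6 0.4 0.1] gap 0.006
```

```bash
python3 -m handwheel '[{"tx":0.9,"ty":2.6,"tz":-1.6,"twist":0.2,"jaw":0},{"tx":0.9,"ty":2.6,"tz":-1.6,"twist":0,"jaw":0},{"tx":0.9,"ty":2.6,"tz":-1.6,"twist":0,"jaw":0},{"tx":0.9,"ty":2.6,"tz":-1.6,"twist":0,"jaw":0},{"tx":0.9,"ty":2.6,"tz":-1.6,"twist":0,"jaw":0},{"tx":0.9,"ty":2.6,"tz":-1.6,"twist":0,"jaw":0},{"tx":0.8,"ty":2.6,"tz":-1.6,"twist":0,"jaw":0},{"tx":0.8,"ty":2.4,"tz":-1.6,"twist":0,"jaw":0},{"tx":0,"ty":0,"tz":0,"twist":0,"jaw":0}]'; python3 st.py
python3 - <<'E'
from h import *
cam('side','s1.png');cam('top','t1.png')
E
```

```text
clock: 12.0
position: [0.3911, -0.0797, 0.1644]
orientation: [0.654, 0.288, -0.287, 0.638]
contact_force: [0.5, 0.9, 0.3]
finger_gap: 0.003
12.0 [ 0.3911 -0.0797  0.1644] x [ 0.669  0.01  -0.743] z [-0.008 -1.    -0.021] y [ 0.743 -0.02   0.669] lean 42.0 q [-0.693  0.181  2.604  2.032  0.508 -1.052] F [0.5 0.9 0.3] gap 0.003
```

```bash
python3 -m handwheel '[{"tx":0.2,"ty":1.4,"tz":-0.5,"twist":0,"jaw":0},{"tx":0.2,"ty":1.4,"tz":-0.5,"twist":0,"jaw":0},{"tx":0,"ty":0,"tz":0,"twist":0,"jaw":0},{"tx":0,"ty":0,"tz":0,"twist":0,"jaw":0}]'; python3 st.py
python3 - <<'E'
from h import *
for n,s in (('top',(slice(170,380),slice(225,385))),('side',(slice(145,300),slice(155,340)))):
    c=cam(n); cv2.imwrite(f'pics/{n}z2.png',cv2.resize(c['img'][s][:,:,::-1],None,fx=2.8,fy=2.8,interpolation=cv2.INTER_CUBIC))
E
```

```text
clock: 12.43
position: [0.3955, -0.0537, 0.156]
orientation: [0.653, 0.288, -0.286, 0.639]
contact_force: [1.1, -0.6, -0.3]
finger_gap: 0.003
12.43 [ 0.3955 -0.0537  0.156 ] x [ 0.671  0.011 -0.742] z [-0.006 -1.    -0.019] y [ 0.742 -0.017  0.671] lean 42.1 q [-0.581  0.212  2.63   2.261  0.51  -1.195] F [ 1.1 -0.6 -0.3] gap 0.003
```

View pics/sidez2.png

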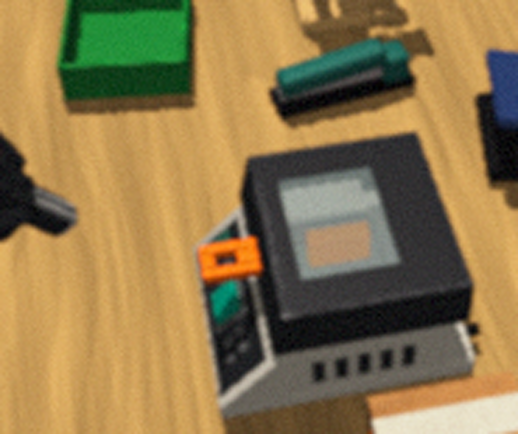

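View pics/topz2.png

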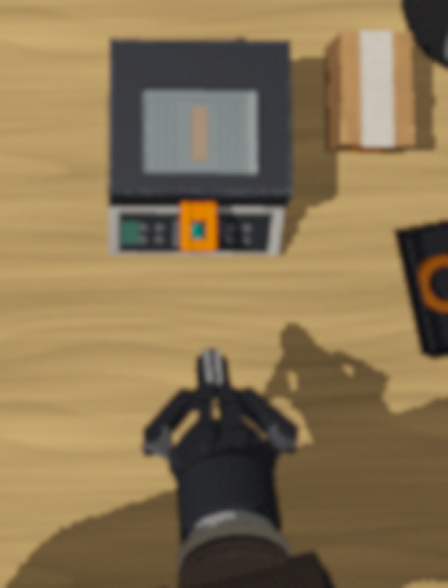

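```bash
python3 - <<'E'
from h import *
c=cam('top');print(ray(c,210/2.8+225-.3,350/2.8+170-.3,.156),proj(c,ctrl.get_state()['position']))
E
python3 -m handwheel '[{"tx":1.3,"ty":0.1,"tz":-1.7,"twist":0,"jaw":0},{"tx":1.3,"ty":0.1,"tz":-1.7,"twist":0,"jaw":0},{"tx":1.3,"ty":0,"tz":-1.7,"twist":0,"jaw":0},{"tx":1.3,"ty":0,"tz":-1.7,"twist":0,"jaw":0},{"tx":0,"ty":0,"tz":0,"twist":0,"jaw":0}]'; python3 st.py
```

```text
[ 0.37944598 -0.05462593  0.156     ] [[299.44749906 287.98385224]]
clock: 13.0
position: [0.449, -0.0523, 0.0854]
orientation: [0.654, 0.288, -0.287, 0.638]
contact_force: [-0.5, -0.4, 0.3]
finger_gap: -0.001
13.0 [ 0.449  -0.0523  0.0854] x [ 0.67   0.011 -0.743] z [-0.007 -1.    -0.021] y [ 0.743 -0.02   0.669] lean 42.0 q [-0.46   0.517  2.598  2.652  0.711 -1.521] F [-0.5 -0.4  0.3] gap -0.001
```

Run:
```python
from h import *
out=[]
for n,s in (('top',(230,310,260,340)),('side',(200,280,180,260))):
    c=cam(n); p=proj(c,ctrl.get_state()['position'])[0];print(n,p)
    a,b,e,f=s; im=cv2.resize(c['img'][a:b,e:f,::-1],None,fx=5,fy=5,interpolation=cv2.INTER_CUBIC)
    q=((p-[e,a]+.5)*5).astype(int);cv2.circle(im,tuple(int(x) for x in q),4,(255,0,255),1);out.append(im)
cv2.imwrite('pics/z3.png',np.hstack(out))
```

```text
top [295.75202281 265.95468719]
side [218.48189767 244.61020592]
```

View pics/z3.png

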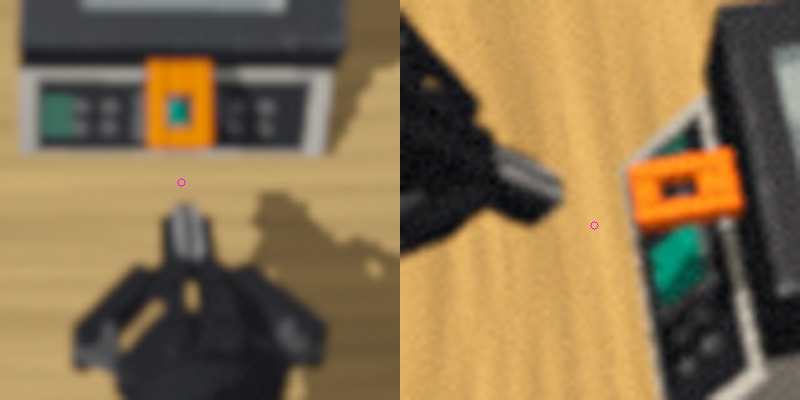

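```bash
python3 st.py
python3 - <<'E'
from h import *
T=cam('top');S=cam('side')
def PM(c):
    R=cv2.Rodrigues(np.array(c['rvec'],float))[0];return np.array([[c['fx'],0,c['cx']],[0,c['fy'],c['cy']],[0,0,1]])@np.c_[R,np.array(c['tvec']).ravel()]
X=cv2.triangulatePoints(PM(T),PM(S),np.array([[297.],[271.]]),np.array([[211.],[239.]]));print((X[:3]/X[3]).ravel())
P,m=pts(T);print(P[272:276,295:299].reshape(-1,3)[::3].round(4));
P,m=pts(S);print(P[236:241,206:212].reshape(-1,3)[::3].round(4))
for n,c in(('top',T),('side',S)):
    print(proj(c,ctrl.get_state()['position']))
E
```

```text
13.1 [ 0.4469 -0.0515  0.0874] x [ 0.669  0.011 -0.743] z [-0.007 -1.    -0.021] y [ 0.743 -0.019  0.669] lean 42.0 q [-0.461  0.51   2.602  2.649  0.707 -1.518] F [-1.2  0.3  1. ] gap -0.006
[ 0.43424158 -0.05276879  0.11230632]
[[ 0.4331 -0.0471  0.1191]
 [ 0.4328 -0.055   0.1157]
 [ 0.4305 -0.052   0.1213]
 [ 0.4281 -0.0492  0.1232]
 [ 0.4258 -0.0465  0.1256]
 [ 0.4257 -0.054   0.1271]]
[[ 0.4244 -0.0563  0.1291]
 [ 0.4305 -0.0537  0.1244]
 [ 0.424  -0.055   0.1245]
 [ 0.4301 -0.0544  0.122 ]
 [ 0.4236 -0.0576  0.1243]
 [ 0.4298 -0.0576  0.1224]
 [ 0.4233 -0.0597  0.1236]
 [ 0.4293 -0.0572  0.1187]
 [ 0.423  -0.064   0.1254]
 [ 0.429  -0.0607  0.1197]]
[[295.78075861 266.30417046]]
[[218.3632779  244.33356609]]
```

```bash
python3 -m handwheel '[{"tx":0.9,"ty":0,"tz":-1.0,"twist":0,"jaw":0},{"tx":0.9,"ty":0,"tz":-1.0,"twist":0,"jaw":0},{"tx":0.9,"ty":0,"tz":-1.0,"twist":0,"jaw":0},{"tx":0,"ty":0,"tz":0,"twist":0,"jaw":0}]'; python3 st.py
cat > z.py <<'E'
from h import *
import sys
out=[]
for n,s in (('top',(220,300,260,340)),('side',(200,280,190,270))):
    c=cam(n); p=proj(c,ctrl.get_state()['position'])[0]
    a,b,e,f=s; im=cv2.resize(c['img'][a:b,e:f,::-1],None,fx=5,fy=5,interpolation=cv2.INTER_CUBIC)
    q=((p-[e,a]+.5)*5).astype(int);cv2.circle(im,tuple(int(x) for x in q),4,(255,0,255),1);out.append(im)
cv2.imwrite('pics/'+sys.argv[1],np.hstack(out))
E
python3 z.py z4.png
```

```text
clock: 13.53
position: [0.4753, -0.0519, 0.058]
orientation: [0.654, 0.287, -0.286, 0.639]
contact_force: [0.7, -0.2, -0.1]
finger_gap: -0.002
13.53 [ 0.4753 -0.0519  0.058 ] x [ 0.672  0.009 -0.741] z [-0.007 -1.    -0.019] y [ 0.741 -0.018  0.672] lean 42.2 q [-0.417  0.614  2.555  2.723  0.762 -1.559] F [ 0.7 -0.2 -0.1] gap -0.002
```

View pics/z4.png

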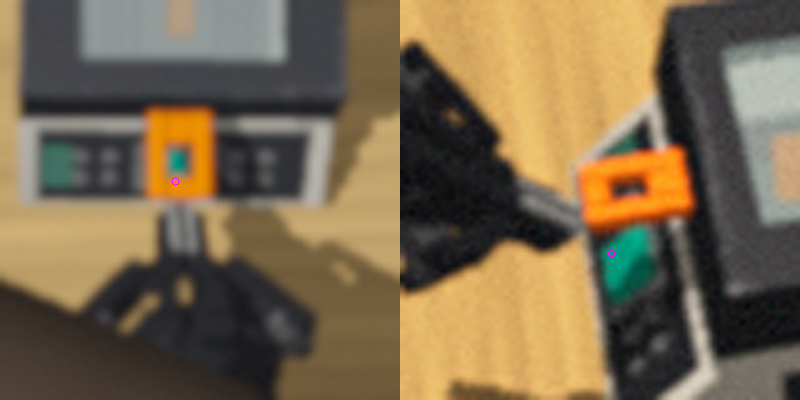

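```bash
python3 -m handwheel '[{"tx":0.4,"ty":0,"tz":-0.5,"twist":0,"jaw":0},{"tx":0,"ty":0,"tz":0,"twist":0,"jaw":0}]'; python3 -m handwheel '[{"tx":0.4,"ty":0,"tz":-0.45,"twist":0,"jaw":0},{"tx":0,"ty":0,"tz":0,"twist":0,"jaw":0}]';python3 z.py z5.png
```

```text
clock: 13.8
position: [0.4786, -0.0517, 0.0531]
orientation: [0.654, 0.287, -0.286, 0.639]
contact_force: [-0.2, -1.1, 0.9]
finger_gap: 0.002
clock: 13.97
position: [0.4828, -0.0517, 0.0479]
orientation: [0.654, 0.287, -0.286, 0.639]
contact_force: [0.6, 0.2, 0.1]
finger_gap: -0.002
```

View pics/z5.png

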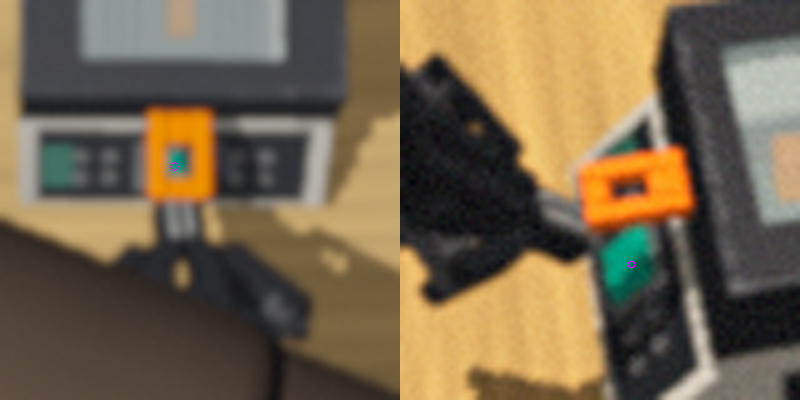

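```bash
python3 -m handwheel '[{"tx":0.45,"ty":0,"tz":-0.5,"twist":0,"jaw":0},{"tx":0.4,"ty":0,"tz":-0.45,"twist":0,"jaw":0},{"tx":0,"ty":0,"tz":0,"twist":0,"jaw":0}]'; python3 -m handwheel '[{"tx":0.3,"ty":0,"tz":-0.3,"twist":0,"jaw":0},{"tx":0,"ty":0,"tz":0,"twist":0,"jaw":0}]';python3 -m handwheel '[{"tx":0.3,"ty":0,"tz":-0.3,"twist":0,"jaw":0},{"tx":0,"ty":0,"tz":0,"twist":0,"jaw":0}]';python3 z.py z6.png
```

```text
clock: 14.32
position: [0.4916, -0.0516, 0.0378]
orientation: [0.654, 0.288, -0.287, 0.639]
contact_force: [-1.2, 1.0, 0.3]
finger_gap: -0.001
clock: 14.48
position: [0.4942, -0.0515, 0.0351]
orientation: [0.654, 0.288, -0.287, 0.639]
contact_force: [-0.0, -0.2, 0.3]
finger_gap: -0.001
clock: 14.65
position: [0.4972, -0.0515, 0.0323]
orientation: [0.654, 0.288, -0.287, 0.639]
contact_force: [-0.4, -0.1, 0.6]
finger_gap: 0.002
```

View pics/z6.png

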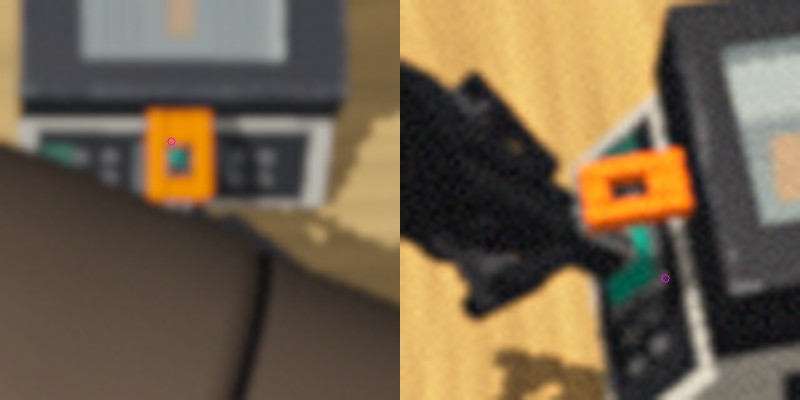

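```bash
python3 -m handwheel '[{"tx":0.3,"ty":0,"tz":-0.3,"twist":0,"jaw":0},{"tx":0,"ty":0,"tz":0,"twist":0,"jaw":0}]'; python3 -m handwheel '[{"tx":0.2,"ty":0,"tz":-0.2,"twist":0,"jaw":0},{"tx":0,"ty":0,"tz":0,"twist":0,"jaw":0}]';python3 -m handwheel '[{"tx":0.2,"ty":0,"tz":-0.2,"twist":0,"jaw":0},{"tx":0,"ty":0,"tz":0,"twist":0,"jaw":0}]';python3 z.py z7.png
```

```text
clock: 14.92
position: [0.4999, -0.0514, 0.0293]
orientation: [0.654, 0.288, -0.287, 0.639]
contact_force: [-1.8, -0.4, 3.3]
finger_gap: 0.001
clock: 15.08
position: [0.5018, -0.0514, 0.0274]
orientation: [0.654, 0.288, -0.287, 0.639]
contact_force: [-3.0, 0.0, 3.5]
finger_gap: -0.001
clock: 15.25
position: [0.5026, -0.0514, 0.0265]
orientation: [0.654, 0.287, -0.287, 0.638]
contact_force: [-17.0, -4.4, 23.8]
finger_gap: 0.0
```

View pics/z7.png

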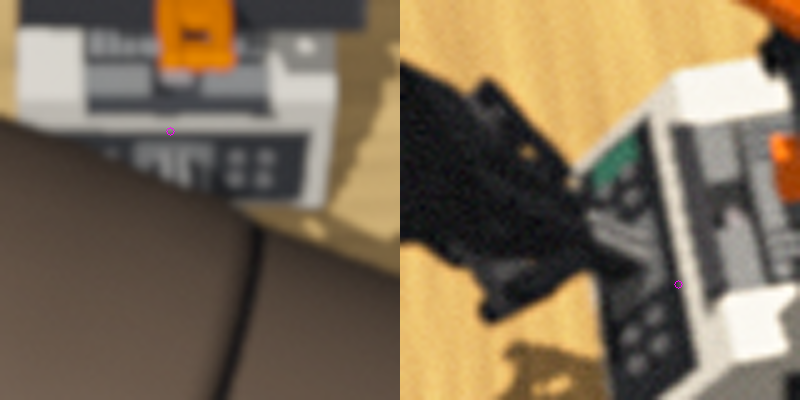

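```bash
python3 -m handwheel '[{"tx":-2,"ty":0,"tz":2.2,"twist":0,"jaw":0},{"tx":-2,"ty":0,"tz":2.2,"twist":0,"jaw":0},{"tx":-2,"ty":0,"tz":2.2,"twist":0,"jaw":0},{"tx":-2.4,"ty":0,"tz":2.4,"twist":0,"jaw":0},{"tx":-2,"ty":0,"tz":3,"twist":0,"jaw":0.8},{"tx":0,"ty":0,"tz":3,"twist":0,"jaw":0.8},{"tx":0,"ty":0,"tz":3,"twist":0,"jaw":0.8},{"tx":0,"ty":0,"tz":2,"twist":0,"jaw":0.8},{"tx":0,"ty":0,"tz":0,"twist":0,"jaw":0.8},{"tx":0,"ty":0,"tz":0,"twist":0,"jaw":0.8},{"tx":0,"ty":0,"tz":0,"twist":0,"jaw":0.8},{"tx":0,"ty":0,"tz":0,"twist":0,"jaw":0.8}]';python3 st.py
python3 - <<'E'
from h import *
out=[]
for n,s in (('top',(170,330,230,370)),('side',(130,290,180,320))):
    c=cam(n); np.savez(n+'8.npz',**{k:np.array(v) for k,v in c.items()}); p=proj(c,ctrl.get_state()['position'])[0]
    a,b,e,f=s; im=cv2.resize(c['img'][a:b,e:f,::-1],None,fx=2.8,fy=2.8,interpolation=cv2.INTER_CUBIC)
    q=((p-[e,a]+.5)*2.8).astype(int);cv2.circle(im,tuple(int(x) for x in q),4,(255,0,255),1);out.append(im)
    P,m=pts(c);h=cv2.cvtColor(c['img'],cv2.COLOR_RGB2HSV)
    o=m&(h[...,0]<20)&(h[...,1]>185)&(h[...,2]>150)&(P[...,2]>.13)&(abs(P[...,1]+.05)<.06)&(P[...,0]>.4)
    print(n,o.sum(),P[o].mean(0).round(4),np.percentile(P[o],[3,97],axis=0).round(4))
cv2.imwrite('pics/z8.png',np.hstack(out))
E
```

```text
clock: 16.35
position: [0.4025, -0.0468, 0.1933]
orientation: [0.658, 0.293, -0.28, 0.635]
contact_force: [-0.1, -0.1, 0.2]
finger_gap: 0.802
16.35 [ 0.4025 -0.0468  0.1933] x [ 0.671  0.029 -0.741] z [ 0.003 -0.999 -0.037] y [ 0.741 -0.022  0.671] lean 42.2 q [-0.556  0.08   2.551  1.881  0.41  -0.75 ] F [-0.1 -0.1  0.2] gap 0.802
top 204 [ 0.5193 -0.0512  0.1842] [[ 0.4992 -0.0669  0.1729]
 [ 0.5388 -0.0357  0.1958]]
side 235 [ 0.5188 -0.0526  0.1846] [[ 0.4986 -0.0686  0.1719]
 [ 0.5394 -0.0355  0.1952]]
```

View pics/z8.png

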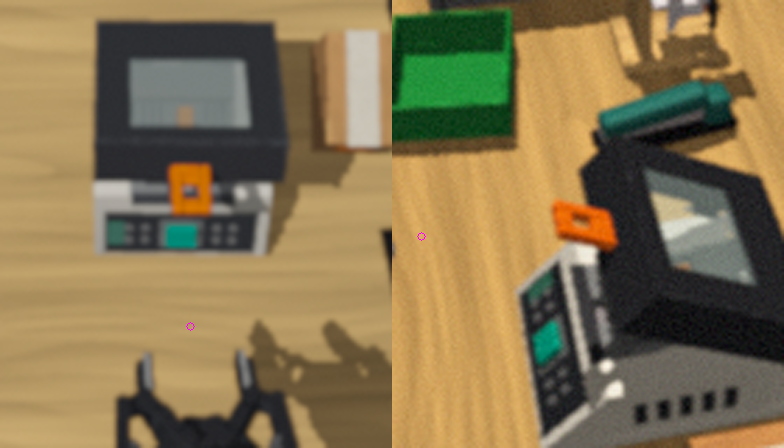

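Run:
```python
from h import *
from scipy.spatial.transform import Rotation as R
s=ctrl.get_state();M=R.from_quat(s['orientation']).as_matrix()
for n in('top','side'):
    c=cam(n);P,m=pts(c);L=(P-s['position'])@M
    k=m&(abs(L[...,2])<.07)&(abs(L[...,1])<.04)&(L[...,0]>-.12)&(L[...,0]<.05)&(P[...,2]>.12)
    l=L[k]*1000
    for sg in(-1,1):
        a=l[l[:,2]*sg>0]
        if len(a)>5:
            t=a[:,0]>np.percentile(a[:,0],98)-12
            print(n,sg,len(a),'xmax',np.percentile(a[:,0],[90,97,100]).round(1),'tip y',np.percentile(a[t,1],[3,97]).round(1),'tip z',np.percentile(a[t,2],[3,97]).round(1))
```

```text
top -1 422 xmax [-56.7 -44.9 -39.2] tip y [-3.2 13. ] tip z [-48.7 -35.6]
top 1 416 xmax [-55.3 -43.5 -38.8] tip y [-7.5 13.1] tip z [33.1 45.7]
side -1 600 xmax [-47.2 -39.5 -34.4] tip y [-9.5 12. ] tip z [-42.4 -33.8]
side 1 791 xmax [-52.5 -42.6 -34. ] tip y [-6.4 12.1] tip z [33.9 46.8]
```

```bash
python3 -m handwheel '[{"tx":2.5,"ty":-0.1,"tz":0,"twist":-1.5,"jaw":0.8},{"tx":2.5,"ty":-0.1,"tz":0,"twist":0,"jaw":0.8},{"tx":2.5,"ty":-0.1,"tz":0,"twist":0,"jaw":0.8},{"tx":2.3,"ty":-0.2,"tz":0.1,"twist":0,"jaw":0.8},{"tx":0,"ty":0,"tz":0,"twist":0,"jaw":0.8}]';python3 st.py
```

```text
clock: 16.97
position: [0.5041, -0.0523, 0.1952]
orientation: [0.661, 0.284, -0.288, 0.632]
contact_force: [0.0, -0.2, -0.4]
finger_gap: 0.801
16.97 [ 0.5041 -0.0523  0.1952] x [ 0.674  0.012 -0.739] z [-0.022 -0.999 -0.036] y [ 0.739 -0.04   0.673] lean 42.4 q [-0.383  0.21   2.35   1.975  0.29  -0.67 ] F [ 0.  -0.2 -0.4] gap 0.801
```

```bash
python3 -m handwheel '[{"tx":1.2,"ty":0.1,"tz":-1.5,"twist":0,"jaw":0.8},{"tx":1.2,"ty":0,"tz":-1.5,"twist":0,"jaw":0.8},{"tx":1.3,"ty":0,"tz":-1.5,"twist":0,"jaw":0.8},{"tx":0,"ty":0,"tz":0,"twist":0,"jaw":0.8}]';python3 st.py; sed -i "s/(220,300,260,340)/(200,280,260,340)/;s/(200,280,190,270)/(180,260,210,290)/" z.py; python3 z.py z9.png
```

```text
clock: 17.3
position: [0.5381, -0.051, 0.1476]
orientation: [0.661, 0.285, -0.289, 0.631]
contact_force: [-0.3, -0.3, -0.4]
finger_gap: 0.801
17.3 [ 0.5381 -0.051   0.1476] x [ 0.67   0.012 -0.742] z [-0.023 -0.999 -0.037] y [ 0.742 -0.042  0.669] lean 42.1 q [-0.342  0.361  2.331  2.372  0.345 -1.048] F [-0.3 -0.3 -0.4] gap 0.801
```

View pics/z9.png

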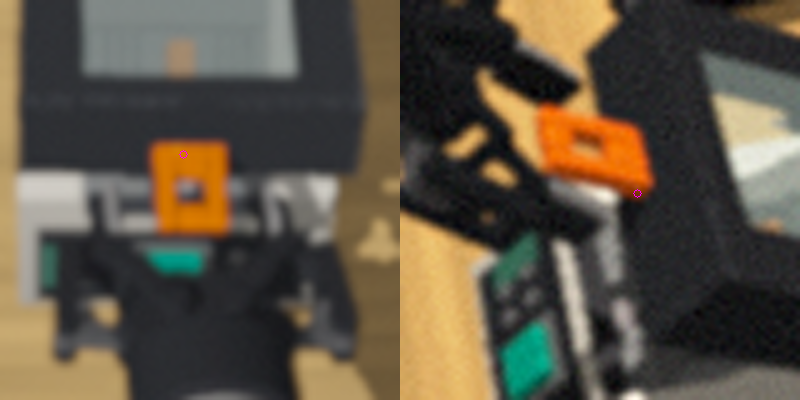

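```bash
python3 -m handwheel '[{"tx":0,"ty":0,"tz":0,"twist":0,"jaw":0.3},{"tx":0,"ty":0,"tz":0,"twist":0,"jaw":0.3},{"tx":0,"ty":0,"tz":0,"twist":0,"jaw":0.3},{"tx":0,"ty":0,"tz":0,"twist":0,"jaw":0.3},{"tx":0,"ty":0,"tz":0,"twist":0,"jaw":0.3},{"tx":0,"ty":0,"tz":0,"twist":0,"jaw":0.3}]';python3 st.py;python3 z.py z10.png
```

```text
clock: 17.9
position: [0.5367, -0.0522, 0.151]
orientation: [0.662, 0.283, -0.29, 0.631]
contact_force: [-10.1, -10.6, 7.6]
finger_gap: 0.382
17.9 [ 0.5367 -0.0522  0.151 ] x [ 0.672  0.008 -0.74 ] z [-0.027 -0.999 -0.035] y [ 0.74  -0.043  0.672] lean 42.3 q [-0.344  0.352  2.332  2.366  0.341 -1.042] F [-10.1 -10.6   7.6] gap 0.382
```

View pics/z10.png

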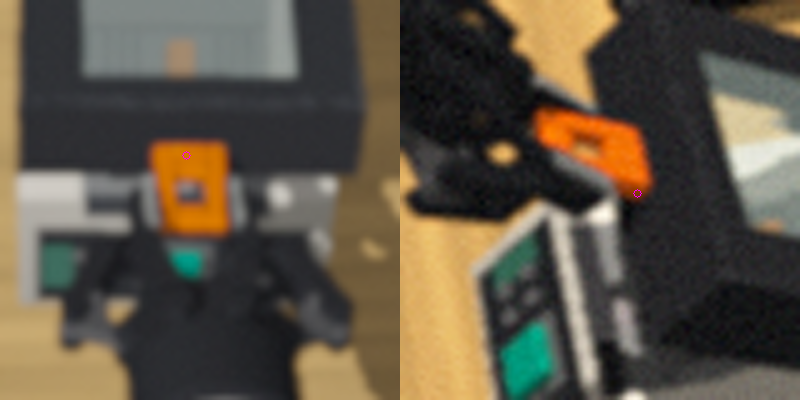

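Run:
```python
import numpy as np
a=.623;A=[a]
for i in range(24):A.append(A[-1]+.04)
for i in range(12):A.append(A[-1]+.0185)
A=np.array(A);x=-17.66*np.cos(A);z=17.66*np.sin(A)
X=np.round(x-x[0],2);Z=np.round(z-z[0],2)
for i in range(1,len(A)):print(i,round(A[i]-.085,3),np.round(X[i]-X[i-1],2),np.round(Z[i]-Z[i-1],2),X[i],Z[i])
```

```text
1 0.578 0.42 0.57 0.42 0.57
2 0.618 0.45 0.54 0.87 1.11
3 0.658 0.47 0.53 1.34 1.64
4 0.698 0.48 0.51 1.82 2.15
5 0.738 0.51 0.49 2.33 2.64
6 0.778 0.53 0.47 2.86 3.11
7 0.818 0.55 0.45 3.41 3.56
8 0.858 0.56 0.43 3.97 3.99
9 0.898 0.58 0.4 4.55 4.39
10 0.938 0.59 0.38 5.14 4.77
11 0.978 0.62 0.36 5.76 5.13
12 1.018 0.62 0.33 6.38 5.46
13 1.058 0.64 0.3 7.02 5.76
14 1.098 0.64 0.28 7.66 6.04
15 1.138 0.66 0.26 8.32 6.3
16 1.178 0.67 0.23 8.99 6.53
17 1.218 0.68 0.2 9.67 6.73
18 1.258 0.68 0.17 10.35 6.9
19 1.298 0.7 0.15 11.05 7.05
20 1.338 0.69 0.11 11.74 7.16
21 1.378 0.7 0.09 12.44 7.25
22 1.418 0.71 0.07 13.15 7.32
23 1.458 0.7 0.03 13.85 7.35
24 1.498 0.71 0.0 14.56 7.35
25 1.517 0.32 0.0 14.88 7.35
26 1.535 0.33 -0.02 15.21 7.33
27 1.554 0.33 -0.01 15.54 7.32
28 1.572 0.32 -0.03 15.86 7.29
29 1.591 0.33 -0.03 16.19 7.26
30 1.609 0.32 -0.04 16.51 7.22
31 1.628 0.33 -0.04 16.84 7.18
32 1.646 0.32 -0.05 17.16 7.13
33 1.665 0.32 -0.06 17.48 7.07
34 1.683 0.32 -0.06 17.8 7.01
35 1.702 0.32 -0.06 18.12 6.95
36 1.72 0.32 -0.08 18.44 6.87
```

```bash
python3 -m handwheel '[{"tx":0.4,"ty":0,"tz":0.6,"twist":0,"jaw":0.3},{"tx":0.45,"ty":0,"tz":0.55,"twist":0,"jaw":0.3},{"tx":0.45,"ty":0,"tz":0.55,"twist":0,"jaw":0.3},{"tx":0.5,"ty":-0.05,"tz":0.5,"twist":0,"jaw":0.3},{"tx":0.5,"ty":0,"tz":0.5,"twist":0,"jaw":0.3},{"tx":0.55,"ty":0,"tz":0.45,"twist":0,"jaw":0.3},{"tx":0.55,"ty":-0.05,"tz":0.45,"twist":0,"jaw":0.3},{"tx":0.55,"ty":0,"tz":0.45,"twist":0,"jaw":0.3}]';python3 st.py;python3 z.py z11.png
```

```text
clock: 18.67
position: [0.5762, -0.0534, 0.1915]
orientation: [0.661, 0.282, -0.29, 0.632]
contact_force: [-3.3, -6.7, -0.2]
finger_gap: 0.382
18.67 [ 0.5762 -0.0534  0.1915] x [ 0.672  0.007 -0.74 ] z [-0.027 -0.999 -0.033] y [ 0.74  -0.042  0.671] lean 42.2 q [-0.312  0.304  2.202  1.905  0.227 -0.535] F [-3.3 -6.7 -0.2] gap 0.382
```

View pics/z11.png

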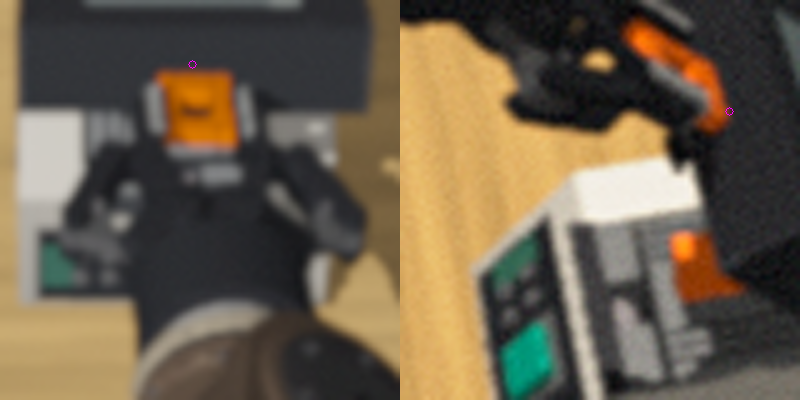

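```bash
python3 -m handwheel '[{"tx":0.6,"ty":0,"tz":0.4,"twist":0,"jaw":0.3},{"tx":0.6,"ty":0,"tz":0.35,"twist":0,"jaw":0.3},{"tx":0.6,"ty":-0.05,"tz":0.35,"twist":0,"jaw":0.3},{"tx":0.6,"ty":0,"tz":0.35,"twist":0,"jaw":0.3},{"tx":0.65,"ty":0,"tz":0.3,"twist":0,"jaw":0.3},{"tx":0.65,"ty":-0.05,"tz":0.3,"twist":0,"jaw":0.3}]';python3 st.py
```

```text
clock: 19.27
position: [0.6139, -0.0544, 0.2128]
orientation: [0.661, 0.282, -0.289, 0.632]
contact_force: [-6.4, -2.5, 5.4]
finger_gap: 0.383
19.27 [ 0.6139 -0.0544  0.2128] x [ 0.674  0.007 -0.739] z [-0.026 -0.999 -0.033] y [ 0.738 -0.041  0.673] lean 42.4 q [-0.287  0.311  2.098  1.495  0.199 -0.096] F [-6.4 -2.5  5.4] gap 0.383
```

```bash
python3 -m handwheel '[{"tx":0.65,"ty":0,"tz":0.25,"twist":0,"jaw":0.3},{"tx":0.65,"ty":0,"tz":0.25,"twist":0,"jaw":0.3},{"tx":0.7,"ty":0,"tz":0.2,"twist":0,"jaw":0.3},{"tx":0.7,"ty":-0.05,"tz":0.2,"twist":0,"jaw":0.3}]';python3 st.py
```

```text
clock: 19.6
position: [0.6413, -0.0551, 0.2221]
orientation: [0.661, 0.281, -0.289, 0.633]
contact_force: [-5.7, -4.1, 5.2]
finger_gap: 0.384
19.6 [ 0.6413 -0.0551  0.2221] x [ 0.675  0.007 -0.738] z [-0.026 -0.999 -0.032] y [ 0.738 -0.041  0.674] lean 42.4 q [-0.271  0.331  2.028  1.254  0.198  0.161] F [-5.7 -4.1  5.2] gap 0.384
```

```bash
python3 -m handwheel '[{"tx":0.7,"ty":0,"tz":0.1,"twist":0,"jaw":0.3},{"tx":0.7,"ty":0,"tz":0.1,"twist":0,"jaw":0.3},{"tx":0.7,"ty":-0.05,"tz":0.1,"twist":0,"jaw":0.3},{"tx":0.7,"ty":0,"tz":0,"twist":0,"jaw":0.3}]';python3 st.py; sed -i "s/(200,280,260,340)/(150,260,240,350)/;s/(180,260,210,290)/(120,230,210,320)/;s/,fx=5,fy=5/,fx=3.6,fy=3.6/;s/\*5)/*3.6)/" z.py; python3 z.py z12.png
```

```text
clock: 19.93
position: [0.6701, -0.0557, 0.2266]
orientation: [0.661, 0.281, -0.288, 0.633]
contact_force: [-5.2, -5.0, 15.1]
finger_gap: 0.384
19.93 [ 0.6701 -0.0557  0.2266] x [ 0.677  0.006 -0.736] z [-0.025 -0.999 -0.032] y [ 0.736 -0.04   0.676] lean 42.6 q [-0.256  0.361  1.96   1.089  0.202  0.34 ] F [-5.2 -5.  15.1] gap 0.384
```

View pics/z12.png

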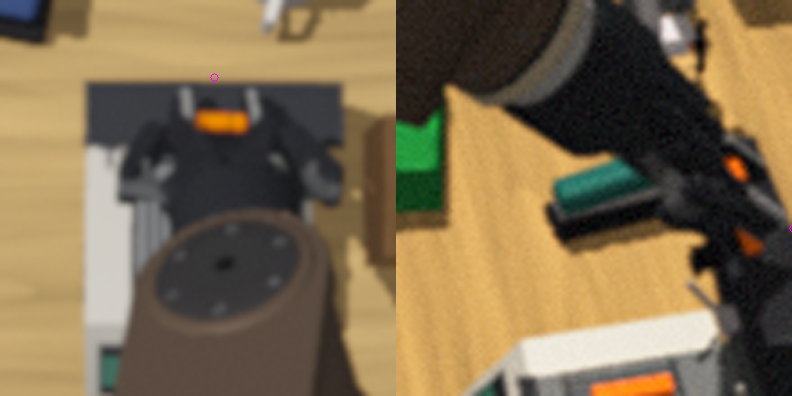

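```bash
python3 -m handwheel '[{"tx":0.4,"ty":0,"tz":0.1,"twist":0,"jaw":0.3},{"tx":0.4,"ty":0,"tz":0.1,"twist":0,"jaw":0.3},{"tx":0.4,"ty":0,"tz":0.1,"twist":0,"jaw":0.3},{"tx":0.4,"ty":-0.05,"tz":0,"twist":0,"jaw":0.3},{"tx":0.4,"ty":0,"tz":0,"twist":0,"jaw":0.3}]';python3 st.py; python3 -m handwheel '[{"tx":0.35,"ty":0,"tz":0,"twist":0,"jaw":0.3},{"tx":0.35,"ty":0,"tz":-0.05,"twist":0,"jaw":0.3},{"tx":0.35,"ty":-0.05,"tz":-0.05,"twist":0,"jaw":0.3},{"tx":0.35,"ty":0,"tz":-0.05,"twist":0,"jaw":0.3}]';python3 st.py
```

```text
clock: 20.45
position: [0.6891, -0.056, 0.2276]
orientation: [0.661, 0.282, -0.289, 0.633]
contact_force: [-2.9, -6.9, 2.9]
finger_gap: 0.388
20.45 [ 0.6891 -0.056   0.2276] x [ 0.674  0.007 -0.738] z [-0.025 -0.999 -0.033] y [ 0.738 -0.04   0.674] lean 42.4 q [-0.248  0.383  1.914  0.968  0.211  0.469] F [-2.9 -6.9  2.9] gap 0.388
clock: 20.78
position: [0.7035, -0.0564, 0.2269]
orientation: [0.661, 0.282, -0.288, 0.633]
contact_force: [-0.9, -5.0, 5.7]
finger_gap: 0.385
20.78 [ 0.7035 -0.0564  0.2269] x [ 0.675  0.008 -0.737] z [-0.024 -0.999 -0.033] y [ 0.737 -0.04   0.675] lean 42.5 q [-0.242  0.403  1.882  0.921  0.214  0.522] F [-0.9 -5.   5.7] gap 0.385
```

```bash
python3 -m handwheel '[{"tx":0.25,"ty":0,"tz":-0.05,"twist":0,"jaw":0.3},{"tx":0.25,"ty":0,"tz":-0.05,"twist":0,"jaw":0.3},{"tx":0.25,"ty":0,"tz":-0.05,"twist":0,"jaw":0.3},{"tx":0.25,"ty":0,"tz":-0.05,"twist":0,"jaw":0.3},{"tx":0,"ty":0,"tz":0,"twist":0,"jaw":0.3}]';python3 st.py; python3 -m handwheel '[{"tx":0.2,"ty":0,"tz":-0.05,"twist":0,"jaw":0.3},{"tx":0.2,"ty":0,"tz":-0.05,"twist":0,"jaw":0.3},{"tx":0,"ty":0,"tz":0,"twist":0,"jaw":0.3}]';python3 st.py
```

```text
clock: 21.2
position: [0.7141, -0.0567, 0.2255]
orientation: [0.661, 0.281, -0.288, 0.633]
contact_force: [-0.9, -6.2, 8.9]
finger_gap: 0.382
21.2 [ 0.7141 -0.0567  0.2255] x [ 0.676  0.007 -0.736] z [-0.025 -0.999 -0.033] y [ 0.736 -0.04   0.676] lean 42.6 q [-0.237  0.418  1.86   0.894  0.214  0.553] F [-0.9 -6.2  8.9] gap 0.382
clock: 21.45
position: [0.7182, -0.0567, 0.2248]
orientation: [0.661, 0.281, -0.288, 0.633]
contact_force: [-1.1, -6.0, 8.6]
finger_gap: 0.385
21.45 [ 0.7182 -0.0567  0.2248] x [ 0.677  0.007 -0.736] z [-0.025 -0.999 -0.032] y [ 0.736 -0.04   0.676] lean 42.6 q [-0.235  0.424  1.852  0.884  0.214  0.563] F [-1.1 -6.   8.6] gap 0.385
```

```bash
python3 -m handwheel '[{"tx":0.2,"ty":0,"tz":-0.05,"twist":0,"jaw":0.3},{"tx":0,"ty":0,"tz":0,"twist":0,"jaw":0.3}]';python3 -m handwheel '[{"tx":0.2,"ty":0,"tz":-0.05,"twist":0,"jaw":0.3},{"tx":0,"ty":0,"tz":0,"twist":0,"jaw":0.3}]';python3 z.py z13.png;python3 - <<'E'
from h import *
for n in('top','side'):
    c=cam(n);P,m=pts(c);h=cv2.cvtColor(c['img'],cv2.COLOR_RGB2HSV)
    o=m&(h[...,0]<20)&(h[...,1]>185)&(h[...,2]>90)&(P[...,2]>.2)&(abs(P[...,1]+.05)<.06)&(P[...,0]>.4)
    print(n,o.sum(),P[o].mean(0).round(4),np.percentile(P[o],[3,97],axis=0).round(4))
E
```

```text
clock: 21.62
position: [0.7202, -0.0568, 0.2244]
orientation: [0.661, 0.281, -0.288, 0.633]
contact_force: [-1.6, -6.8, 10.3]
finger_gap: 0.387
clock: 21.78
position: [0.7222, -0.0568, 0.224]
orientation: [0.661, 0.281, -0.288, 0.633]
contact_force: [-0.3, -6.5, 10.4]
finger_gap: 0.384
top 116 [ 0.684  -0.0585  0.2624] [[ 0.6785 -0.0715  0.2378]
 [ 0.6914 -0.0434  0.2728]]
side 66 [ 0.6851 -0.0638  0.2528] [[ 0.6758 -0.0802  0.2271]
 [ 0.6968 -0.0394  0.2914]]
```

View pics/z13.png

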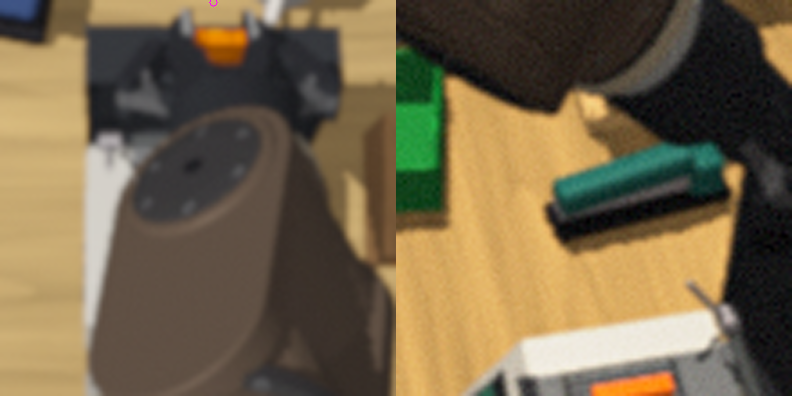

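```bash
python3 -m handwheel '[{"tx":0.2,"ty":0,"tz":-0.05,"twist":0,"jaw":0.3},{"tx":0,"ty":0,"tz":0,"twist":0,"jaw":0.3}]';python3 -m handwheel '[{"tx":0.2,"ty":0,"tz":-0.05,"twist":0,"jaw":0.3},{"tx":0,"ty":0,"tz":0,"twist":0,"jaw":0.3}]'
```

```text
clock: 22.15
position: [0.7242, -0.0569, 0.2235]
orientation: [0.661, 0.281, -0.288, 0.633]
contact_force: [-0.3, -6.7, 9.2]
finger_gap: 0.384
clock: 22.32
position: [0.7262, -0.0569, 0.2229]
orientation: [0.661, 0.28, -0.288, 0.633]
contact_force: [-0.1, -7.5, 9.4]
finger_gap: 0.386
```

```bash
python3 -m handwheel '[{"tx":0.2,"ty":0,"tz":-0.05,"twist":0,"jaw":0.3},{"tx":0,"ty":0,"tz":0,"twist":0,"jaw":0.3}]'
```

```text
clock: 22.48
position: [0.7283, -0.057, 0.2225]
orientation: [0.661, 0.28, -0.288, 0.633]
contact_force: [-0.6, -6.3, 10.0]
finger_gap: 0.386
```

```bash
for i in 1 2 3; do python3 -m handwheel '[{"tx":0.2,"ty":0,"tz":-0.05,"twist":0,"jaw":0.3},{"tx":0,"ty":0,"tz":0,"twist":0,"jaw":0.3}]' | grep -E 'pos|force'; done
```

```text
position: [0.7303, -0.057, 0.222]
contact_force: [0.6, -8.1, 8.7]
position: [0.7318, -0.0571, 0.2216]
contact_force: [-6.1, -7.9, 11.8]
position: [0.7324, -0.057, 0.2213]
contact_force: [-25.7, -8.2, 20.5]
```

```bash
python3 -m handwheel '[{"tx":-0.2,"ty":0,"tz":0.05,"twist":0,"jaw":0.3},{"tx":0,"ty":0,"tz":0,"twist":0,"jaw":0.8},{"tx":0,"ty":0,"tz":0,"twist":0,"jaw":0.8},{"tx":0,"ty":0,"tz":0,"twist":0,"jaw":0.8},{"tx":0,"ty":0,"tz":0,"twist":0,"jaw":0.8},{"tx":-1,"ty":0,"tz":1.1,"twist":0,"jaw":0.8},{"tx":-1,"ty":0,"tz":1.1,"twist":0,"jaw":0.8},{"tx":-1.5,"ty":0,"tz":1.7,"twist":0,"jaw":0.8},{"tx":-2,"ty":0,"tz":2.2,"twist":0,"jaw":0.8},{"tx":-2,"ty":0,"tz":1,"twist":0,"jaw":0.8}]';python3 st.py;python3 z.py z14.png
```

```text
clock: 23.82
position: [0.6559, -0.0548, 0.2911]
orientation: [0.661, 0.283, -0.288, 0.632]
contact_force: [-1.0, -0.8, 0.1]
finger_gap: 0.801
23.82 [ 0.6559 -0.0548  0.2911] x [ 0.674  0.011 -0.739] z [-0.023 -0.999 -0.035] y [ 0.739 -0.041  0.673] lean 42.4 q [-0.264  0.255  1.908  0.638  0.318  0.8  ] F [-1.  -0.8  0.1] gap 0.801
```

View pics/z14.png

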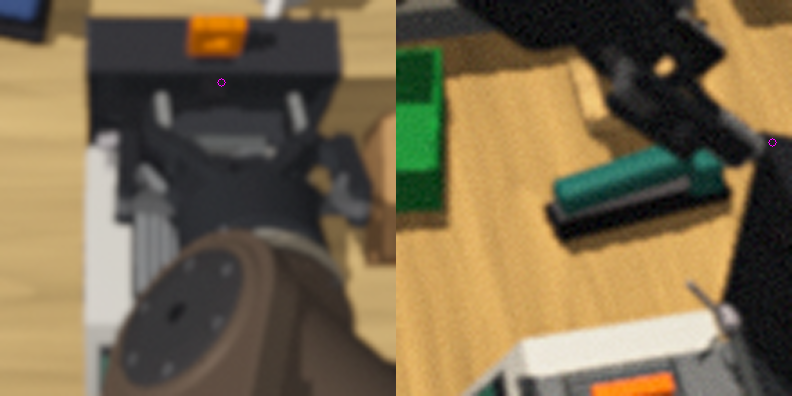

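```bash
python3 -m handwheel '[{"tx":-3.5,"ty":0,"tz":0,"twist":0,"jaw":0.8},{"tx":-3.5,"ty":0,"tz":0,"twist":0,"jaw":0.5},{"tx":-3.5,"ty":0,"tz":0,"twist":0,"jaw":0.5},{"tx":-3.5,"ty":0,"tz":0,"twist":0,"jaw":0.5},{"tx":0,"ty":0,"tz":0,"twist":0,"jaw":0.5},{"tx":0,"ty":0,"tz":0,"twist":0,"jaw":0.5}]';python3 st.py
python3 - <<'E'
from h import *
from m import rect
out=[]
for n,s in (('top',(150,290,230,370)),('side',(150,290,200,340))):
    c=cam(n); a,b,e,f=s; out.append(cv2.resize(c['img'][a:b,e:f,::-1],None,fx=2.8,fy=2.8,interpolation=cv2.INTER_CUBIC))
    P,m=pts(c);h=cv2.cvtColor(c['img'],cv2.COLOR_RGB2HSV)
    o=m&(h[...,0]<20)&(h[...,1]>170)&(h[...,2]>90)&(P[...,2]>.08)&(P[...,2]<.13)&(abs(P[...,1]+.05)<.06)&(P[...,0]>.5)
    print(n,o.sum(),P[o].mean(0).round(4),np.percentile(P[o],[3,97],axis=0).round(4))
    t=o&(P[...,2]>.107);print('top face',t.sum(),rect(P[t][:,:2]))
    o=m&(h[...,0]<20)&(h[...,1]>185)&(h[...,2]>90)&(P[...,2]>.2)&(abs(P[...,1]+.05)<.06)&(P[...,0]>.6)
    print('loop',o.sum(),np.percentile(P[o],[3,50,97],axis=0).round(4))
    k=m&(h[...,1]<60)&(P[...,2]>.07)&(P[...,2]<.09)&(abs(P[...,1]+.053)<.05)&(abs(P[...,0]-.575)<.04); print('box',k.sum(),rect(P[k][:,:2]) if k.sum()>5 else '', np.median(P[k][:,2]))
cv2.imwrite('pics/z15.png',np.hstack(out))
E
```

```text
clock: 24.42
position: [0.5157, -0.0551, 0.2893]
orientation: [0.662, 0.283, -0.289, 0.632]
contact_force: [0.6, 0.0, 0.1]
finger_gap: 0.498
24.42 [ 0.5157 -0.0551  0.2893] x [ 0.673  0.01  -0.74 ] z [-0.024 -0.999 -0.036] y [ 0.739 -0.042  0.672] lean 42.3 q [-0.376  0.043  2.184  0.896  0.335  0.46 ] F [0.6 0.  0.1] gap 0.498
top 90 [ 0.5742 -0.0538  0.1127] [[ 0.5513 -0.0596  0.1089]
 [ 0.5961 -0.0482  0.116 ]]
top face 90 (array([574.7, -54. ]), array([11. , 47.4]), 88.61)
loop 149 [[ 0.6868 -0.0716  0.2292]
 [ 0.6918 -0.0555  0.2582]
 [ 0.6991 -0.0402  0.2701]]
box 825 (array([574.9, -52.8]), array([100.1,  79.3]), 89.59) 0.08041172654128785
side 280 [ 0.575  -0.0577  0.1028] [[ 0.553  -0.0622  0.0837]
 [ 0.597  -0.0481  0.1141]]
top face 135 (array([575. , -54.3]), array([15.8, 49.1]), 87.41)
loop 228 [[ 0.6869 -0.0738  0.2283]
 [ 0.6921 -0.0619  0.2511]
 [ 0.7    -0.0426  0.2687]]
box 766 (array([575., -53.]), array([79.9, 99.8]), 0.08) 0.08033378117905417
```

View pics/z15.png

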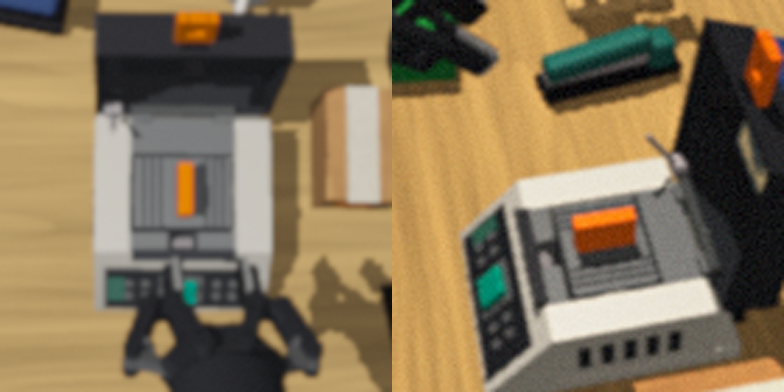

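```bash
python3 -m handwheel '[{"tx":2.2,"ty":0,"tz":-2.5,"twist":0,"jaw":0.5},{"tx":2.2,"ty":0.1,"tz":-2.5,"twist":0,"jaw":0.5},{"tx":2.2,"ty":0.1,"tz":-2.5,"twist":0,"jaw":0.5},{"tx":2.4,"ty":0,"tz":-2.5,"twist":0,"jaw":0.5},{"tx":0,"ty":0,"tz":-2.5,"twist":0,"jaw":0.5},{"tx":0,"ty":0,"tz":-2.5,"twist":0,"jaw":0.5},{"tx":0,"ty":0,"tz":-2.5,"twist":0,"jaw":0.5},{"tx":0,"ty":0,"tz":0,"twist":0,"jaw":0.5}]';python3 st.py
```

```text
clock: 25.18
position: [0.5897, -0.0503, 0.1587]
orientation: [0.663, 0.288, -0.285, 0.629]
contact_force: [-0.4, -0.3, -1.4]
finger_gap: 0.5
25.18 [ 0.5897 -0.0503  0.1587] x [ 0.672  0.024 -0.74 ] z [-0.015 -0.999 -0.046] y [ 0.741 -0.042  0.671] lean 42.2 q [-0.305  0.386  2.206  2.168  0.276 -0.804] F [-0.4 -0.3 -1.4] gap 0.5
```

```bash
python3 -m handwheel '[{"tx":0.8,"ty":-0.15,"tz":-1.5,"twist":-0.8,"jaw":0.5},{"tx":0.8,"ty":-0.15,"tz":-1.5,"twist":0,"jaw":0.5},{"tx":0,"ty":0,"tz":-1.5,"twist":0,"jaw":0.5},{"tx":0,"ty":0,"tz":-1.5,"twist":0,"jaw":0.5},{"tx":0,"ty":0,"tz":0,"twist":0,"jaw":0.5}]';python3 st.py;sed -i "s/(150,260,240,350)/(160,270,240,350)/;s/(120,230,210,320)/(170,280,210,320)/" z.py;python3 z.py z16.png
```

```text
clock: 25.6
position: [0.6056, -0.0527, 0.1002]
orientation: [0.666, 0.284, -0.288, 0.627]
contact_force: [-0.5, -0.1, -0.7]
finger_gap: 0.496
25.6 [ 0.6056 -0.0527  0.1002] x [ 0.673  0.017 -0.739] z [-0.028 -0.998 -0.048] y [ 0.739 -0.053  0.672] lean 42.3 q [-0.295  0.526  2.216  2.529  0.378 -1.161] F [-0.5 -0.1 -0.7] gap 0.496
```

View pics/z16.png

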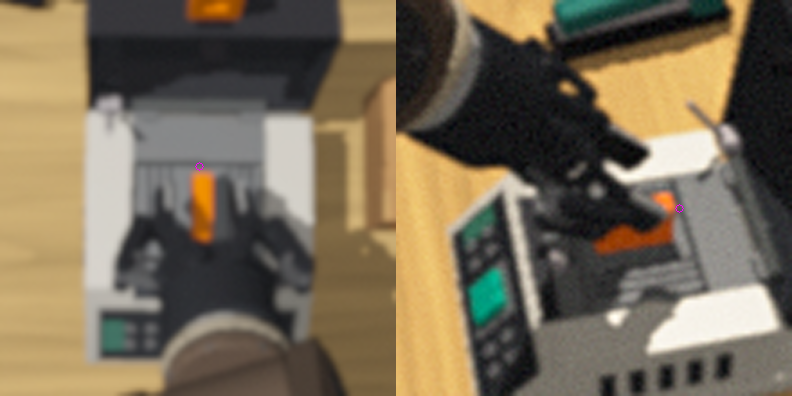

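```bash
python3 -m handwheel '[{"tx":0,"ty":0,"tz":-1,"twist":0,"jaw":0.5},{"tx":0,"ty":0,"tz":-1,"twist":0,"jaw":0.5},{"tx":0,"ty":0,"tz":-0.9,"twist":0,"jaw":0.5},{"tx":0,"ty":0,"tz":0,"twist":0,"jaw":0.5}]';python3 st.py;python3 z.py z17.png
python3 - <<'E'
from h import *
from scipy.spatial.transform import Rotation as R
s=ctrl.get_state();M=R.from_quat(s['orientation']).as_matrix()
c=cam('side');P,m=pts(c);L=(P-s['position'])@M*1000
k=m&(abs(L[...,2])<45)&(abs(L[...,1])<30)&(L[...,0]>-60)&(L[...,0]<-15)&(cv2.cvtColor(c['img'],cv2.COLOR_RGB2HSV)[...,2]<60)
print(k.sum(),np.percentile(L[k][:,0],[90,97,100]),np.percentile(P[k][:,2],[0,3,10]))
E
```

```text
clock: 26.03
position: [0.6058, -0.053, 0.0735]
orientation: [0.666, 0.283, -0.287, 0.628]
contact_force: [0.6, -0.4, -0.2]
finger_gap: 0.501
26.03 [ 0.6058 -0.053   0.0735] x [ 0.675  0.016 -0.737] z [-0.028 -0.998 -0.047] y [ 0.737 -0.052  0.674] lean 42.5 q [-0.295  0.588  2.233  2.629  0.447 -1.27 ] F [ 0.6 -0.4 -0.2] gap 0.501
202 [-20.90789664 -16.30525148 -15.15036898] [0.07856436 0.07899712 0.07995335]
```

View pics/z17.png

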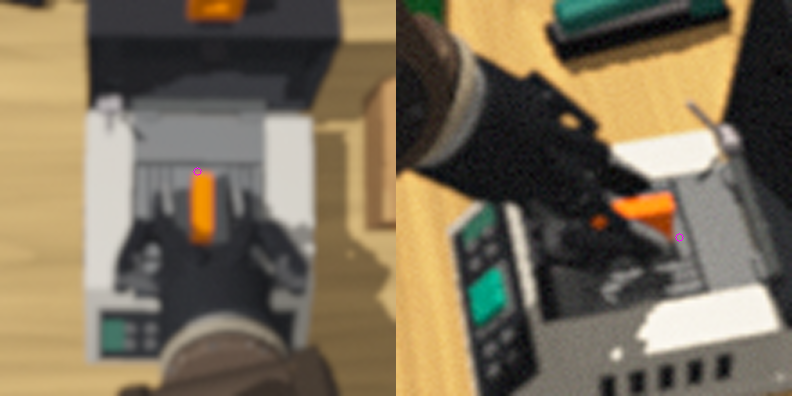

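```bash
python3 -m handwheel '[{"tx":0,"ty":0,"tz":-0.2,"twist":0,"jaw":0.5},{"tx":0,"ty":0,"tz":0,"twist":0,"jaw":0.1},{"tx":0,"ty":0,"tz":0,"twist":0,"jaw":0},{"tx":0,"ty":0,"tz":0,"twist":0,"jaw":0},{"tx":0,"ty":0,"tz":0,"twist":0,"jaw":0},{"tx":0,"ty":0,"tz":0,"twist":0,"jaw":0},{"tx":0,"ty":0,"tz":0,"twist":0,"jaw":0}]';python3 st.py
```

```text
clock: 26.77
position: [0.6059, -0.0536, 0.0726]
orientation: [0.666, 0.281, -0.287, 0.628]
contact_force: [-2.8, -1.7, 8.7]
finger_gap: 0.152
26.77 [ 0.6059 -0.0536  0.0726] x [ 0.677  0.014 -0.736] z [-0.029 -0.999 -0.045] y [ 0.735 -0.052  0.676] lean 42.6 q [-0.296  0.591  2.234  2.638  0.452 -1.28 ] F [-2.8 -1.7  8.7] gap 0.152
```

```bash
python3 -m handwheel '[{"tx":0,"ty":0,"tz":0.5,"twist":0,"jaw":0},{"tx":0,"ty":0,"tz":0.7,"twist":0,"jaw":0},{"tx":0,"ty":0,"tz":0.7,"twist":0,"jaw":0},{"tx":0,"ty":0,"tz":0.7,"twist":0,"jaw":0},{"tx":0,"ty":0,"tz":0.7,"twist":0,"jaw":0}]';python3 st.py;python3 -m handwheel '[{"tx":0,"ty":0,"tz":1,"twist":0,"jaw":0},{"tx":0,"ty":0,"tz":1,"twist":0,"jaw":0},{"tx":0,"ty":0,"tz":1,"twist":0,"jaw":0},{"tx":0,"ty":0,"tz":1,"twist":0,"jaw":0}]';python3 st.py;python3 z.py z18.png
```

```text
clock: 27.18
position: [0.6053, -0.0533, 0.1053]
orientation: [0.666, 0.282, -0.288, 0.628]
contact_force: [1.0, 0.3, -2.4]
finger_gap: 0.153
27.18 [ 0.6053 -0.0533  0.1053] x [ 0.675  0.014 -0.737] z [-0.029 -0.999 -0.046] y [ 0.737 -0.052  0.674] lean 42.5 q [-0.295  0.516  2.216  2.522  0.371 -1.153] F [ 1.   0.3 -2.4] gap 0.153
clock: 27.52
position: [0.6052, -0.0535, 0.1455]
orientation: [0.666, 0.282, -0.288, 0.628]
contact_force: [0.8, -0.7, -2.1]
finger_gap: 0.157
27.52 [ 0.6052 -0.0535  0.1455] x [ 0.675  0.014 -0.737] z [-0.029 -0.999 -0.045] y [ 0.737 -0.052  0.674] lean 42.5 q [-0.295  0.429  2.186  2.293  0.283 -0.912] F [ 0.8 -0.7 -2.1] gap 0.157
```

View pics/z18.png

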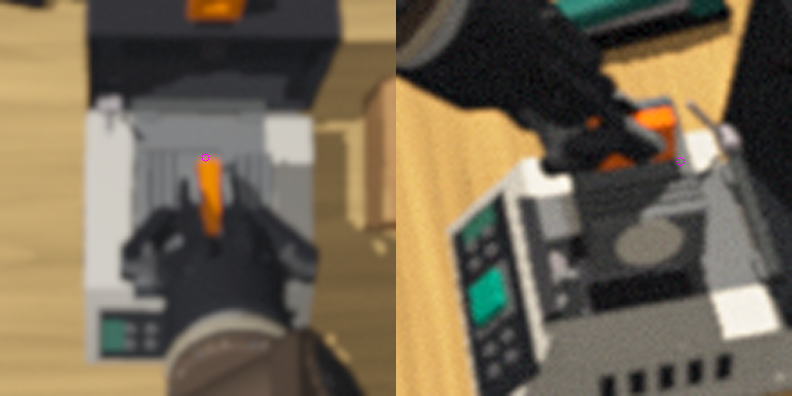

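```bash
python3 -m handwheel '[{"tx":0,"ty":0,"tz":1.5,"twist":0,"jaw":0},{"tx":0,"ty":0,"tz":1.5,"twist":0,"jaw":0},{"tx":-0.4,"ty":1.2,"tz":0.5,"twist":-0.5,"jaw":0},{"tx":-0.8,"ty":2.5,"tz":0,"twist":-0.5,"jaw":0},{"tx":-0.8,"ty":2.5,"tz":0,"twist":-0.5,"jaw":0},{"tx":-0.8,"ty":2.5,"tz":0,"twist":-0.5,"jaw":0},{"tx":-0.8,"ty":2.5,"tz":0,"twist":-0.5,"jaw":0},{"tx":-0.8,"ty":2.5,"tz":0,"twist":-0.5,"jaw":0},{"tx":-0.8,"ty":2.5,"tz":0,"twist":-0.5,"jaw":0},{"tx":-0.8,"ty":2.5,"tz":0,"twist":-0.5,"jaw":0}]';python3 st.py
```

```text
clock: 28.45
position: [0.569, 0.0708, 0.1811]
orientation: [0.674, 0.263, -0.299, 0.622]
contact_force: [-0.1, 0.0, -1.6]
finger_gap: 0.154
28.45 [0.569  0.0708 0.1811] x [ 0.682 -0.018 -0.731] z [-0.076 -0.996 -0.046] y [ 0.727 -0.087  0.681] lean 43.1 q [ 0.026  0.324  2.231  3.359  0.167 -1.679] F [-0.1  0.  -1.6] gap 0.154
```

```bash
python3 -m handwheel '[{"tx":-0.8,"ty":2.3,"tz":0,"twist":-0.5,"jaw":0},{"tx":-0.8,"ty":2.3,"tz":0,"twist":-0.5,"jaw":0},{"tx":-0.8,"ty":2.3,"tz":0,"twist":-0.5,"jaw":0},{"tx":-0.8,"ty":2.3,"tz":0,"twist":-0.5,"jaw":0},{"tx":-0.8,"ty":2.3,"tz":0,"twist":-0.5,"jaw":0},{"tx":-0.8,"ty":2.3,"tz":0,"twist":-0.5,"jaw":0},{"tx":-0.8,"ty":2.3,"tz":0,"twist":-0.5,"jaw":0},{"tx":-0.8,"ty":2.3,"tz":0,"twist":-0.5,"jaw":0},{"tx":-0.8,"ty":2.3,"tz":0,"twist":-0.5,"jaw":0},{"tx":-0.8,"ty":2.3,"tz":0,"twist":-0.5,"jaw":0}]';python3 st.py
```

```text
clock: 29.28
position: [0.4955, 0.2605, 0.1497]
orientation: [0.696, 0.237, -0.295, 0.611]
contact_force: [0.0, -0.5, -1.9]
finger_gap: 0.153
29.28 [0.4955 0.2605 0.1497] x [ 0.713 -0.03  -0.7  ] z [-0.121 -0.989 -0.08 ] y [ 0.691 -0.142  0.709] lean 45.5 q [ 0.574  0.424  2.236  4.276  0.473 -2.086] F [ 0.  -0.5 -1.9] gap 0.153
```

```bash
python3 -m handwheel '[{"tx":0,"ty":0,"tz":1.5,"twist":6,"jaw":0},{"tx":0,"ty":0,"tz":1.5,"twist":6,"jaw":0},{"tx":0,"ty":0,"tz":0,"twist":0,"jaw":0}]';python3 st.py
```

```text
clock: 29.53
position: [0.4963, 0.26, 0.1804]
orientation: [0.667, 0.307, -0.23, 0.638]
contact_force: [0.4, -1.1, -1.4]
finger_gap: 0.152
29.53 [0.4963 0.26   0.1804] x [ 0.705  0.117 -0.699] z [ 0.086 -0.993 -0.08 ] y [0.704 0.004 0.711] lean 45.6 q [ 0.475  0.334  2.263  3.924  0.315 -1.996] F [ 0.4 -1.1 -1.4] gap 0.152
```

```bash
python3 -m handwheel '[{"tx":-0.4,"ty":1.6,"tz":0,"twist":1.2,"jaw":0},{"tx":-0.4,"ty":1.6,"tz":0,"twist":1.2,"jaw":0},{"tx":-0.4,"ty":1.6,"tz":0,"twist":1.2,"jaw":0},{"tx":-0.4,"ty":1.6,"tz":0,"twist":1.2,"jaw":0},{"tx":-0.4,"ty":1.6,"tz":0,"twist":1.2,"jaw":0},{"tx":-0.4,"ty":1.6,"tz":0,"twist":0,"jaw":0},{"tx":0,"ty":0,"tz":0,"twist":0,"jaw":0}]';python3 st.py
```

```text
clock: 30.12
position: [0.4722, 0.3573, 0.1785]
orientation: [0.653, 0.34, -0.2, 0.647]
contact_force: [-0.2, 0.1, -2.1]
finger_gap: 0.156
30.12 [0.4722 0.3573 0.1785] x [ 0.689  0.185 -0.701] z [ 0.179 -0.98  -0.083] y [0.702 0.068 0.709] lean 45.5 q [ 0.672  0.377  2.178  4.206  0.331 -2.199] F [-0.2  0.1 -2.1] gap 0.156
```

```bash
sed -i "s/(160,270,240,350)/(210,320,100,210)/;s/(170,280,210,320)/(90,200,140,250)/" z.py;python3 -m handwheel '[{"tx":0,"ty":0,"tz":-2,"twist":0,"jaw":0},{"tx":0,"ty":0,"tz":-2,"twist":0,"jaw":0},{"tx":0,"ty":0,"tz":-2,"twist":0,"jaw":0},{"tx":0,"ty":0,"tz":0,"twist":0,"jaw":0}]';python3 st.py;python3 z.py z19.png
```

```text
clock: 30.45
position: [0.4718, 0.3545, 0.1155]
orientation: [0.651, 0.34, -0.202, 0.647]
contact_force: [0.4, -1.0, -2.9]
finger_gap: 0.153
30.45 [0.4718 0.3545 0.1155] x [ 0.687  0.182 -0.703] z [ 0.178 -0.981 -0.08 ] y [0.705 0.07  0.706] lean 45.3 q [ 0.667  0.509  2.233  3.854  0.447 -1.824] F [ 0.4 -1.  -2.9] gap 0.153
```

View pics/z19.png

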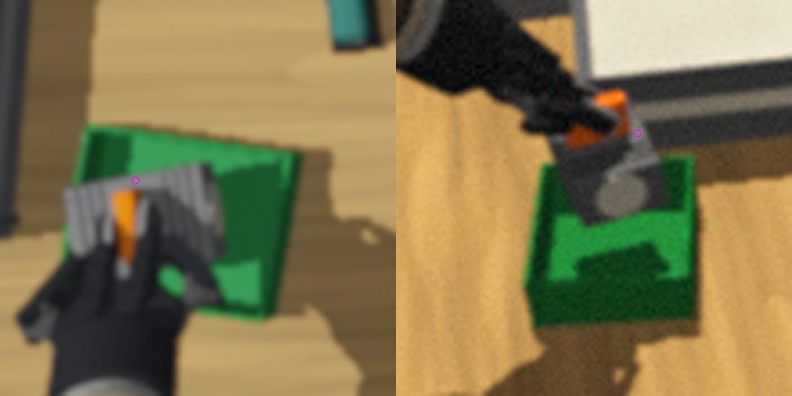

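```bash
cat > cm.py <<'E'
from h import *
from m import rect
import sys
zt=float(sys.argv[1])
for n in('top','side'):
    c=cam(n);P,m=pts(c);h=cv2.cvtColor(c['img'],cv2.COLOR_RGB2HSV)
    o=m&(h[...,0]<20)&(h[...,1]>170)&(h[...,2]>80)&(abs(P[...,1]-.35)<.1)&(abs(P[...,0]-.44)<.1)&(P[...,2]>.03)
    print(n,'fin',o.sum(),np.percentile(P[o],[3,50,97],axis=0).round(4),rect(P[o][:,:2]))
    k=m&(h[...,1]<70)&(h[...,2]>75)&(abs(P[...,2]-zt)<.012)&(abs(P[...,1]-.35)<.09)&(abs(P[...,0]-.44)<.08)
    if k.sum()>20:
        A=np.c_[P[k][:,:2],np.ones(k.sum())];co=np.linalg.lstsq(A,P[k][:,2],rcond=None)[0];print('box',k.sum(),rect(P[k][:,:2]),np.median(P[k][:,2]),'slopes deg',np.degrees(co[:2]).round(2))
    t=m&(h[...,0]>50)&(h[...,0]<72)&(h[...,1]>130)&(P[...,2]>.04)&(P[...,2]<.05)&(abs(P[...,1]-.35)<.12)&(abs(P[...,0]-.44)<.1); print('rim',rect(P[t][:,:2]))
E
python3 cm.py .123
```

```text
top fin 81 [[0.4234 0.3435 0.1533]
 [0.4451 0.349  0.1573]
 [0.4643 0.3536 0.1605]] (array([442.2, 347. ]), array([45.3, 17.8]), 15.79)
box 431 (array([444. , 349.8]), array([68.6, 96.5]), 10.58) 0.12634436625530113 slopes deg [1.63 4.73]
rim (array([441.2, 347.5]), array([157.9, 125. ]), 80.57)
side fin 81 [[0.4223 0.3369 0.1294]
 [0.4509 0.3436 0.1414]
 [0.4668 0.3619 0.1613]] (array([457.5, 358.4]), array([75.6, 33.7]), 49.95)
box 131 (array([473.7, 331.8]), array([83.7, 38.9]), 66.91) 0.12478609749005234 slopes deg [8.29 6.78]
rim (array([442.2, 348.7]), array([165.5, 127.2]), 80.91)
```

```bash
python3 -m handwheel '[{"tx":0,"ty":0,"tz":-1.5,"twist":0,"jaw":0},{"tx":0,"ty":0,"tz":-1.5,"twist":0,"jaw":0},{"tx":0,"ty":0,"tz":-1.5,"twist":0,"jaw":0},{"tx":0,"ty":-0.1,"tz":-1,"twist":0,"jaw":0},{"tx":0,"ty":0,"tz":-0.5,"twist":0,"jaw":0},{"tx":0,"ty":0,"tz":0,"twist":0,"jaw":0}]';python3 st.py;python3 z.py z20.png; python3 cm.py .067
```

```text
clock: 31.15
position: [0.4729, 0.3548, 0.0594]
orientation: [0.652, 0.34, -0.199, 0.648]
contact_force: [-0.0, -0.8, -1.5]
finger_gap: 0.151
31.15 [0.4729 0.3548 0.0594] x [ 0.69   0.186 -0.7  ] z [ 0.181 -0.98  -0.082] y [0.701 0.07  0.71 ] lean 45.6 q [ 0.666  0.643  2.263  3.674  0.585 -1.623] F [-0.  -0.8 -1.5] gap 0.151
top fin 71 [[0.4229 0.3429 0.0961]
 [0.4433 0.348  0.0987]
 [0.4637 0.3536 0.1024]] (array([443.2, 348.2]), array([41.3, 11.2]), 1.16)
box 390 (array([444. , 349.3]), array([68. , 97.5]), 9.52) 0.06801778806145015 slopes deg [2.27 4.8 ]
rim (array([442. , 348.2]), array([159.6, 124.1]), 80.37)
side fin 72 [[0.4232 0.3385 0.0689]
 [0.4522 0.3454 0.0828]
 [0.4664 0.3578 0.1021]] (array([454.3, 358.2]), array([71.5, 35.2]), 54.43)
box 116 (array([472.6, 334.4]), array([89. , 36.5]), 67.57) 0.06629779563405616 slopes deg [8.97 4.52]
rim (array([441.4, 346.9]), array([162.1, 127.6]), 80.86)
```

View pics/z20.png

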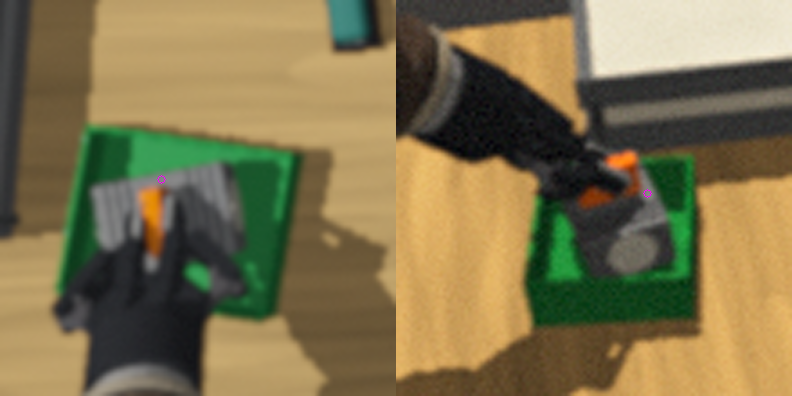

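```bash
python3 -m handwheel '[{"tx":0,"ty":0,"tz":-0.4,"twist":0,"jaw":0},{"tx":0,"ty":0,"tz":-0.4,"twist":0,"jaw":0},{"tx":0,"ty":0,"tz":0,"twist":0,"jaw":0}]'|grep -E 'pos|for'; for i in 1 2; do python3 -m handwheel '[{"tx":0,"ty":0,"tz":-0.15,"twist":0,"jaw":0},{"tx":0,"ty":0,"tz":0,"twist":0,"jaw":0}]'|grep -E 'pos|for';done
```

```text
position: [0.4726, 0.355, 0.0509]
contact_force: [0.2, 0.3, -2.0]
position: [0.4727, 0.3551, 0.0497]
contact_force: [-0.2, -0.1, -0.5]
position: [0.473, 0.3555, 0.0492]
contact_force: [-3.0, 1.0, 9.0]
```

```bash
python3 -m handwheel '[{"tx":0,"ty":0,"tz":0,"twist":0,"jaw":0.15},{"tx":0,"ty":0,"tz":0,"twist":0,"jaw":0.155},{"tx":0,"ty":0.05,"tz":-0.05,"twist":0,"jaw":0.16},{"tx":0,"ty":0.05,"tz":-0.05,"twist":0,"jaw":0.165},{"tx":0,"ty":0.05,"tz":-0.05,"twist":0,"jaw":0.17}]'|grep -E 'pos|for|gap';python3 cm.py .057 | grep -E 'top|box'
```

```text
position: [0.4731, 0.3569, 0.0474]
contact_force: [0.4, 2.4, 1.8]
finger_gap: 0.171
top fin 76 [[0.4238 0.3437 0.0821]
box 360 (array([443.7, 350.6]), array([67.3, 96.4]), 10.66) 0.05455315430979647 slopes deg [0.9  3.67]
box 107 (array([442.6, 365.6]), array([ 63.9, 126.2]), 9.58) 0.05315851900176619 slopes deg [5.63 2.24]
```

Working: the tilt is easing under control (4.8° → 3.7°). Continue.

```bash
python3 -m handwheel '[{"tx":0,"ty":0.05,"tz":0,"twist":0,"jaw":0.175},{"tx":0,"ty":0.05,"tz":0,"twist":0,"jaw":0.18},{"tx":0,"ty":0.05,"tz":0,"twist":0,"jaw":0.185},{"tx":0,"ty":0,"tz":0,"twist":0,"jaw":0.19},{"tx":0,"ty":0,"tz":0,"twist":0,"jaw":0.195}]'|grep -E 'pos|for|gap';python3 cm.py .053 | grep -E 'top|box'; python3 -m handwheel '[{"tx":0,"ty":0,"tz":0,"twist":0,"jaw":0.2},{"tx":0,"ty":0,"tz":0,"twist":0,"jaw":0.205},{"tx":0,"ty":0,"tz":0,"twist":0,"jaw":0.21},{"tx":0,"ty":0,"tz":0,"twist":0,"jaw":0.215},{"tx":0,"ty":0,"tz":0,"twist":0,"jaw":0.22}]'|grep -E 'pos|for|gap';python3 cm.py .053 | grep -E 'top|box'
```

```text
position: [0.4725, 0.3579, 0.0467]
contact_force: [0.3, -0.5, 0.0]
finger_gap: 0.197
top fin 84 [[0.4244 0.3445 0.0781]
box 338 (array([443.6, 350.6]), array([67. , 98.2]), 10.83) 0.05158880626579314 slopes deg [0.69 0.47]
box 110 (array([443.1, 364.3]), array([ 63.1, 129.9]), 8.33) 0.05174168016853078 slopes deg [6.42 0.89]
position: [0.4727, 0.358, 0.0469]
contact_force: [0.2, -0.7, 0.3]
finger_gap: 0.222
top fin 93 [[0.4242 0.3352 0.0746]
box 336 (array([442.9, 350.2]), array([68.5, 97.9]), 10.75) 0.051166746044163165 slopes deg [-0.08  0.51]
box 105 (array([463.6, 363. ]), array([130.8,  42.4]), 85.02) 0.05166824956176444 slopes deg [ 9.72 -0.19]
```

```bash
python3 -m handwheel '[{"tx":0,"ty":0,"tz":0,"twist":0,"jaw":0.3},{"tx":0,"ty":0,"tz":0,"twist":0,"jaw":0.4},{"tx":0,"ty":0,"tz":0,"twist":0,"jaw":0.4},{"tx":-0.7,"ty":-0.2,"tz":0.7,"twist":0,"jaw":0.4},{"tx":-1.4,"ty":-0.4,"tz":1.4,"twist":0,"jaw":0.4},{"tx":-1.4,"ty":-0.4,"tz":1.4,"twist":0,"jaw":0.4},{"tx":-1.4,"ty":-0.4,"tz":1.8,"twist":0,"jaw":0.4},{"tx":-1,"ty":-0.4,"tz":3,"twist":0,"jaw":0.4},{"tx":0,"ty":-2,"tz":3,"twist":0,"jaw":0.4},{"tx":0,"ty":-3,"tz":3,"twist":0,"jaw":0.4},{"tx":0,"ty":-3,"tz":2,"twist":0,"jaw":0.4},{"tx":0,"ty":-3,"tz":0,"twist":0,"jaw":0.4}]';python3 -m handwheel '[{"tx":0,"ty":0,"tz":0,"twist":0,"jaw":0.4},{"tx":0,"ty":0,"tz":0,"twist":0,"jaw":0.4}]'|grep for;python3 cm.py .051
python3 - <<'E'
from h import *
cam('top','t_end.png');cam('side','s_end.png')
E
```

```text
clock: 34.48
position: [0.4137, 0.2376, 0.2136]
orientation: [0.653, 0.338, -0.196, 0.649]
contact_force: [0.8, 0.5, -0.5]
finger_gap: 0.398
contact_force: [0.1, 0.7, 0.3]
top fin 119 [[0.4219 0.3401 0.0629]
 [0.4427 0.3472 0.0825]
 [0.4634 0.3563 0.0863]] (array([442.4, 349. ]), array([44.4, 12.8]), 11.22)
box 670 (array([422.8, 346.6]), array([109.4,  97.3]), 10.97) 0.05168741244607624 slopes deg [-0.14  0.39]
rim (array([441.7, 348.7]), array([159.8, 125.6]), 80.51)
side fin 201 [[0.4203 0.3398 0.0367]
 [0.4428 0.346  0.0729]
 [0.4652 0.426  0.0858]] (array([444.6, 383.8]), array([52. , 92.8]), 0.12)
box 239 (array([442.1, 348.9]), array([69., 99.]), 9.37) 0.05192738694678226 slopes deg [0.52 2.06]
rim (array([442.3, 349.6]), array([166.2, 126.8]), 80.75)
```

View pics/t_end.png

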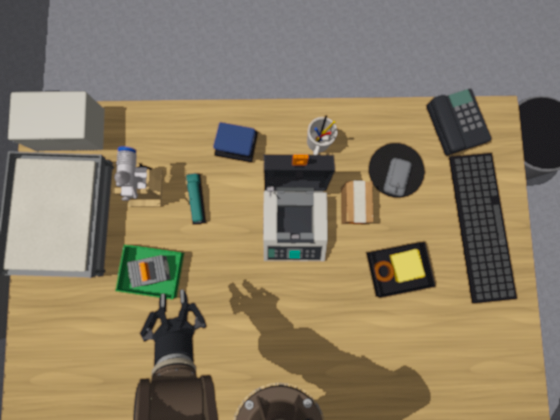

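View pics/s_end.png

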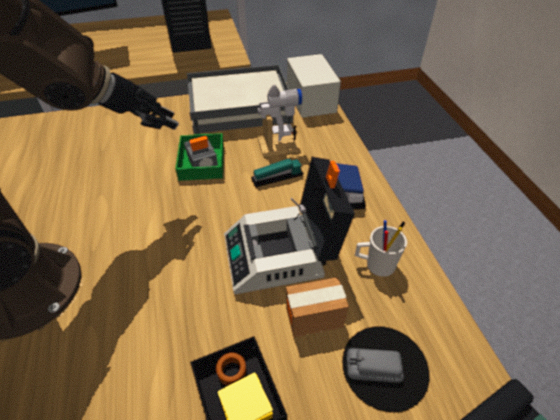

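```bash
python3 -c "
from cell import ctrl
print(ctrl.finish_job(), ctrl.get_state()['clock'])"
```

```text
the job is handed in; nothing more can be done
the job is handed in; nothing more can be done
```

I handed the job in at about 34.7 s. The teal button released the cover, and I took the cover by its orange loop and steadied it back until the force showed it on its stop. Then I lifted the cartridge straight out by its fin and set it down in the green tray.

**Final checks**
- The last pictures show the cover open and the bay empty.
- The cartridge stands in the tray. Its top is at z ≈ 0.051–0.052 m, as expected on the 5 mm floor. The top camera puts its tilt at about 0.4°.
- Nothing else on the desk looks moved compared with the first pictures. I judged that by eye, not by measurement.
- The gripper is clear of everything and reads no force.

**What disagreed or went less well**
- **Joint range:** moves can't tilt the tool, so I got the button lean by pushing the arm against its reach limit. While I did that, joint 3 read 0.047–0.049 rad several times, against its lower limit of 0.05. If that limit is judged without tolerance, it could count as a fail.
- **Fingertips:** they sat about 26 mm short of the reported TCP. I confirmed this by camera and by contact, and corrected for it.
- **Set-down:** joint 4 neared its upper limit on the way to the tray, leaving the cartridge tilted by about 5°. I touched one edge down first and opened the jaws a little at a time until it lay flat. It stands turned about 20° from the tray's sides.
- **Tilt reading:** the side camera gave 2.1° for the final tilt. It saw fewer points, so I trusted the top camera.
- **Forces:** the highest readings I saw were about 29 N pressing the button and about 34 N at the cover stop.

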